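Lock the battery cover of the parcel scale with the screwdriver

ROBOT

A 7-joint arm with a two-finger parallel gripper is mounted at the origin on the work surface. World frame = base frame: x ahead of the robot, y to its left, z up, the work surface at z = 0. Lengths are in m, angles in rad, forces in N, time in s.
With the tool pointing down it reaches from about 0.4 to 0.875 m from the base axis. Payload 6.5 kg.
Tool frame: the origin (TCP) lies on the front face of the gripper's body, between the roots of the fingers; the fingertips stand 73 mm ahead of it and the grasp point (between the pads) lies 54 mm ahead of it; x points along the fingers, z is the direction in which the jaws open and shut, and the axes are right-handed (so a half turn about x gives the same grasp; the last joint's range is limited). The gripper opens to 85 mm and grips with 20 to 120 N. Pads are 22 mm wide; open, the fingers measure 114 mm over their backs; the gripper's body (76 mm by 85 mm) begins 54 mm behind the grasp point. The pads swing forward as they close: fully open they stand 13 mm farther back than shut.
Start: joints at [-1.234, 0.536, -0.004, 1.538, 0.003, 1.067, -0.071], TCP at [0.255, 0.598, 0.304] pointing down, gripper open.
Joint ranges: [-2.7, 2.7], [-0.37, 2.16], [-1.27, 1.26], [0.24, 2.4], [-1.31, 4.45], [0.19, 1.91], [-2.76, 2.76]. Speed limits (rad/s): [2.39, 2.39, 3.14, 3.14, 3.14, 3.14, 3.14].

INTERFACE

Orientations are given as a 3x3 rotation matrix whose columns are the frame's x, y, z axes.
In Python, from bench import robot gives the robot as it stands.
- The arm moves only by the shell command python3 -m jog 'ROWS'. ROWS is JSON, a list of rows, each a list of 7 numbers: the shift along the tool's x, y, z in cm, then the turn, a rotation vector about the tool's x, y, z in degrees, then the closure in counts, from 0 (fully open) to 255 (shut). A call has 1 to 5 rows; each row shifts and turns the commanded pose from where the row before left it, along the tool's axes as they then stand; what a row does not reach is not made up. A row lasts 1/10 s, in which the tool goes at most 50 mm and 8.59 degrees, less where a joint would pass 70% of its speed; a pose out of reach is approached as far as the arm can. A call with a gripper value outside its range is refused whole. The fingers move at their own pace and stop on an object; the grip force is fixed at half the most. Time passes only in rows, so rows that do not move let the fingers close. It gives the time, the measured TCP pose, the force and the opening at its end, in the units of the state.
- robot.get_state(): the state, without advancing time (a new reading comes with each control period).
- robot.camera(name): name is "scene" or "top" or "wrist"; returns (picture, depth): 400x640x3 uint8, red, green, blue; 400x640 float32, m along the optical axis (not along the pixel's ray), 0 where there is no reading.
- robot.get_calibration(name): a dict with "camera_matrix" (3x3 intrinsics, pixels), "D" ([k1, k2, p1, p2, k3] as OpenCV has them; the pictures are not rectified), "xyz" and "rotation" of the camera in the world. Camera axes: x right, y down, z forward; pixel columns grow to the right and rows downward; lengths in m; the calibration is good to about 2 mm. A picture is of the moment at which its call begins: read the wrist's pose just before it. get_calibration takes no time and is no camera call; for the wrist camera it gives the pose at the moment of the call.
- robot.sign_off(): hands the job in, once; it reports no verdict.
Trained networks look in the newest picture that a camera, given by its name, has taken for a name from the list of things; names that differ only in an ending like _2 or _b are one class to them, and where a whole thing is asked for, a point or a joint stands for the part that bears it (a point fixed in the world has none). Each returns a list of dicts, best first, with "p" (0 to 1); they miss things now and then, are a little off and sometimes report something else, mostly with a low value. They report only what shows in the picture. A call takes as long as a camera call.
- robot.silhouettes(thing, camera): "pixels" (400x640 bool, what is visible of it) and "bbox" ([left, top, width, height] in pixels, round what is visible of it).
The state is a dict: "clock": time; "joint_positions": joint angles; "joint_vel": joint speeds; "joint_torque": joint torques, N m; "tool_pos": TCP position; "ee_rot": TCP orientation; "ft_force": force on the tool from outside, world axes, zero at the start; "ft_torque": the same for the moment, N m; "grip_width": opening from 0.0 (shut) to 1.0 (fully open).
Only numpy, scipy, OpenCV 4.12 (cv2) and the standard library are available. Lean on these libraries where they do the work, as an engineer would, in place of code of your own. Each camera call takes 0.05 s, during which the arm holds its last target.

TASK

The parcel scale lies upside down on the packing bench with fresh batteries in, and one of the two slotted screws of its battery cover still stands open. Take the orange screwdriver from the rack, keep its bit pressed in the slot of that screw and turn it clockwise until the screw is fully home, head flush with its collar and slot in line with the orange marks; leave the other screw home. Then put the screwdriver back upright in a hole of the rack, right down on its guard, without disturbing the other tools or the old batteries.

Things in the scene. Friction and masses are not known exactly. Their poses are not given: they have to be found in the camera images.
- driver_grip (a point): Centre of the orange screwdriver's handle. z points up along the tool, x along the blade's width. The handle is a bar 34 mm wide (x) and 26 mm thick (y) between two flats with black inlays facing +y and -y; it and its end cap reach 49 mm below and 49 mm above this point. Gripping the flats puts the closing line square to the blade. Guard underside 55 mm below, blade end 150 mm below this point.
- driver: Large flat-blade screwdriver, 200 mm long, about 0.17 kg, standing blade down in a rack hole; origin at the middle of the blade's end edge, same axes as driver_grip. Blade 14 mm wide (x), 2.5 mm thick (y); steel shank 9 mm thick; round black guard 36 mm across from 95 to 101 mm above the origin; handle above it.
- rack: Wooden screwdriver rack, fixed, 235 mm long (y), 85 mm deep (x); origin on the bench under its middle, z up. Top board 12 mm thick, upper face at 112 mm, three round holes 23 mm across at y = -65, 0, +65 mm (x = 0), open beneath to 10 mm above the bench. The orange, blue and green drivers hang in them by their guards in any order; hung so, driver_grip is 167 mm above the bench.
- open_fastener: The screw place on the battery cover that is still open: fixed round grey collar 42 mm across, 8 mm high, with a round ivory screw in it. Origin on the cover's face (58 mm above the bench) at the collar's centre, z up. Orange marks on collar and cover show the slot's home direction, along this x axis.
- open_slot (a point): Centre of the slot's floor in the open screw; turns and sinks with it. x along the slot, z up. Head 28 mm across, its top 5 mm above this point; the slot is a pocket 17.5 mm long (x), 5.5 mm wide (y), 5 mm deep, closed at its ends. The blade fits either way round.
- open_screw (a joint): Turn of the open screw, rad: 0 = fully home at its stop (head flush with the collar, slot along the marks); 1.2 to 1.6 at the start, counter-clockwise seen from above. Turned clockwise it sinks 3 mm per rad, so the bit must follow it. Stiff (about 0.12 N m), stays where left; pushing alone does not turn it.
- home_fastener: The other screw place of the same cover, 112 mm from the first along the cover, alike in size and build, its screw already home. Origin on the cover's face at the collar's centre.
- home_screw (a joint): Turn of that other screw in rad, same meaning; 0 (home) at the start and to stay so.
- scale: Parcel scale upside down on a 5 mm sheet of corrugated board 250 x 340 mm, all fixed; origin on the bench under its middle, z up. Grey housing 190 (x) by 230 mm (y), flat underside 55 mm up; four rubber feet 26 mm across at x +-74, y +-94 mm reach 66 mm. Battery cover 92 (x) by 166 mm (y), face 58 mm up, its screws at y = +56 and -56 mm (x = 0); either may be the open one.
- blue_driver_grip (a point): Middle of the handle of the blue screwdriver standing in the rack (handle round, 30 mm across, tool reaches 172 mm above the bench). Leave it standing.
- green_driver_grip (a point): Middle of the handle of the green screwdriver standing in the rack (handle round, 28 mm across, tool reaches 172 mm above the bench). Leave it standing.
- cell_a_center (a point): Centre of an old battery (33 mm across, 61 mm tall) standing on the board at one end of the scale. Leave it standing.
- cell_b_center (a point): Centre of another old battery, same size, standing on the board at the other end of the scale. Leave it standing.

How it is judged:
On the way, in this order (a step that is already met when the one before it is completed fails the run):
1. the bit is seated in the slot of the open screw and pressed home, the screw still open (horizontal distance between driver and open_slot below 0.006 m and z of driver in the frame of open_slot below 0.003 m and angle between driver_grip's own z axis and vertical below 0.2 rad and contact force between driver and open_fastener above 2 N and value of joint open_screw above 0.8 rad), for 0.2 s.
2. the screw has been turned fully home with the bit still seated in its slot (horizontal distance between driver and open_slot below 0.006 m and z of driver in the frame of open_slot below 0.003 m and angle between driver_grip's own z axis and vertical below 0.2 rad and value of joint open_screw below 0.1 rad), for 0.1 s.
At the end, for the whole second after the job is handed in: Both cover screws are home (within 0.12 rad of the stop); the orange screwdriver hangs at rest in a rack hole, upright within 0.15 rad, on its guard (handle centre 160 to 174 mm above the bench); the other two screwdrivers and the two old batteries stand where they stood (within 30 mm) (value of joint each of open_screw, home_screw below 0.12 rad and z of driver_grip in the frame of rack between 0.16 and 0.174 m and x of driver_grip in the frame of rack between -0.03 and 0.03 m and y of driver_grip in the frame of rack between -0.1 and 0.1 m and angle between driver_grip's own z axis and vertical below 0.15 rad and linear speed of driver below 0.02 m/s and angle between each of blue_driver_grip, green_driver_grip, cell_a_center, cell_b_center's own z axis and vertical below 0.3 rad and distance of each of blue_driver_grip, green_driver_grip, cell_a_center, cell_b_center from where it was at the start of the episode below 0.03 m); the robot touches nothing.
It fails at once if the robot turned or pressed a screw with its own fingers or arm (contact force between any of the fingers, the arm and open_fastener above 1 N or contact force between any of the fingers, the arm and home_fastener above 1 N).
It fails at once if another screwdriver or a battery was knocked over or pushed away (distance of any of blue_driver_grip, green_driver_grip, cell_a_center, cell_b_center from where it was at the start of the episode above 0.03 m).
It also fails if it takes over 67 s, if anything falls off the work surface, if the arm or the gripper's body presses on something with over 40 N, if the wrist force passes 120 N, or if a joint passes its speed limit or range.

## Working session

There is one attempt and no reset: what is moved stays moved. The work goes in short steps, Python scripts to look and compute and a shell command to move; the robot and the scene stay as the last step left them, time stands still between calls to the robot, and variables do not carry over. Pictures are saved under pics/ and viewed, and the job is handed in when it is done.

```bash
ls; mkdir -p pics; python3 - <<'E'
from bench import robot
import cv2,numpy as np
s=robot.get_state()
for k,v in s.items(): print(k,np.round(v,3).tolist())
for n in ["scene","top","wrist"]:
    im,d=robot.camera(n); cv2.imwrite(f"pics/{n}0.png",im[:,:,::-1]); np.save(f"pics/{n}0.npy",d)
    c=robot.get_calibration(n); print(n,{k:np.round(v,4).tolist() for k,v in c.items()})
E
```

```text
pics
clock 0.0
joint_positions [-1.234, 0.537, -0.004, 1.539, 0.003, 1.067, -0.071]
joint_vel [-0.002, 0.002, 0.0, 0.0, -0.002, -0.001, 0.0]
joint_torque [0.0, -58.341, 1.049, -25.91, 0.012, 0.01, -0.0]
tool_pos [0.255, 0.598, 0.303]
ee_rot [[-0.001, -0.92, 0.392], [-0.002, 0.392, 0.92], [-1.0, -0.0, -0.002]]
ft_force [-0.415, 0.305, 0.324]
ft_torque [0.003, -0.023, 0.054]
grip_width 1.004
scene {'camera_matrix': [[486.1648, 0.0, 322.9254], [0.0, 486.1648, 203.1797], [0.0, 0.0, 1.0]], 'D': [-0.0251, 0.0, 0.0, 0.0, 0.0], 'xyz': [1.3215, 0.4628, 0.7555], 'rotation': [[-0.5265, 0.4851, -0.6981], [0.8501, 0.3081, -0.4271], [0.0079, -0.8184, -0.5746]]}
top {'camera_matrix': [[446.5591, 0.0, 322.4854], [0.0, 446.5591, 195.3374], [0.0, 0.0, 1.0]], 'D': [0.0322, 0.0, 0.0, 0.0, 0.0], 'xyz': [0.4236, -0.0288, 1.0517], 'rotation': [[-0.0014, -0.9896, 0.1438], [-0.9998, 0.0046, 0.0219], [-0.0223, -0.1437, -0.9894]]}
wrist {'camera_matrix': [[296.6355, 0.0, 318.8479], [0.0, 296.6355, 201.0542], [0.0, 0.0, 1.0]], 'D': [-0.0356, 0.0, 0.0, 0.0, 0.0], 'xyz': [0.1914, 0.6245, 0.3729], 'rotation': [[0.3925, 0.8853, 0.2492], [0.9197, -0.3777, -0.1069], [-0.0006, 0.2712, -0.9625]]}
```

View pics/scene0.png

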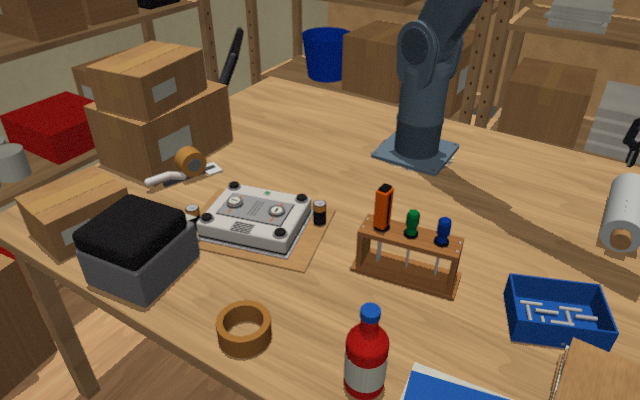

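View pics/top0.png

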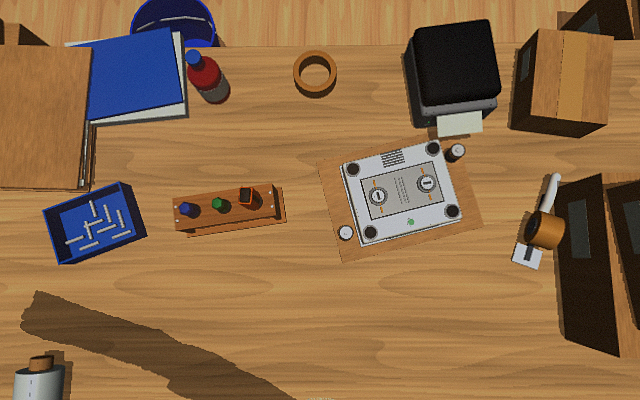

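View pics/wrist0.png

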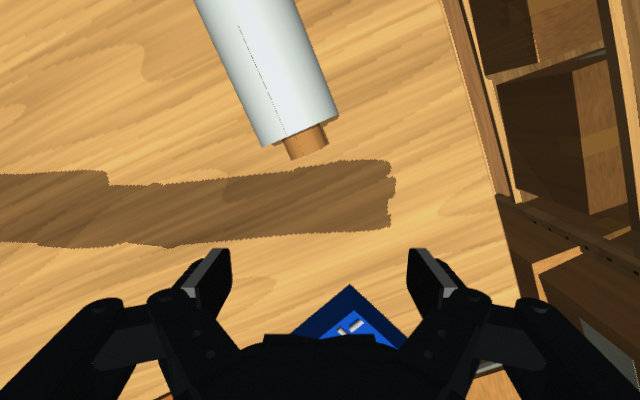

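The top view shows the orange driver at the scale-side end of the rack at about (249,197). The screws are at about (377,196) and (427,183). Next I'll measure these.

```bash
cat > h.py <<'E'
from bench import robot
import cv2,numpy as np
def cal(n): 
    c=robot.get_calibration(n); return {k:np.array(v,float) for k,v in c.items()}
def ray(c,uv):
    p=cv2.undistortPoints(np.array(uv,float).reshape(-1,1,2),c["camera_matrix"],c["D"])[:,0]
    return np.c_[p,np.ones(len(p))]@c["rotation"].T   # scaled: z_cam=1
def onplane(c,uv,z):
    r=ray(c,uv); return c["xyz"]+r*((z-c["xyz"][2])/r[:,2])[:,None]
def cloud(c,d,mask):
    v,u=np.nonzero(mask&(d>0)); return c["xyz"]+ray(c,np.c_[u,v])*d[v,u][:,None],np.c_[u,v]
def proj(c,P):
    R=c["rotation"]; rv,_=cv2.Rodrigues(R.T)
    return cv2.projectPoints(np.array(P,float).reshape(-1,1,3),rv,-R.T@c["xyz"],c["camera_matrix"],c["D"])[0][:,0]
E
python3 - <<'E'
from h import *
for n in ["top","scene"]:
    im,d=robot.camera(n); c=cal(n)
    for t in ["driver","driver_grip","open_fastener","home_fastener","open_slot","rack","scale","cell_a_center","blue_driver_grip","green_driver_grip"]:
        for r in robot.silhouettes(t,n)[:3]:
            P,uv=cloud(c,d,r["pixels"])
            print(n,t,round(r["p"],2),r["bbox"],len(P),np.round(np.median(P,0),4) if len(P) else "",np.round(np.percentile(P[:,2],95),3) if len(P) else "")
    cv2.imwrite(f"pics/{n}_z.png",cv2.resize(im[130:270,300:500] if n=="top" else im[160:270,180:340],None,fx=4,fy=4,interpolation=cv2.INTER_CUBIC)[:,:,::-1])
E
```

```text
top driver 0.8 [235.8, 182.9, 23.7, 23.2] 395 [0.5453 0.1308 0.2082] 0.216
top driver_grip 0.72 [238.0, 189.2, 29.3, 22.3] 423 [0.5432 0.1308 0.2076] 0.216
top open_fastener 0.59 [418.9, 174.4, 16.4, 18.9] 271 [ 0.5929 -0.2371  0.066 ] 0.071
top home_fastener 0.75 [366.4, 185.7, 18.6, 18.7] 267 [ 0.565  -0.1292  0.0643] 0.067
top open_slot 0.58 [420.3, 179.5, 14.9, 11.7] 143 [ 0.5937 -0.2377  0.0682] 0.072
top rack 0.91 [171.4, 183.8, 116.4, 52.3] 3559 [0.5232 0.195  0.1102] 0.114
top rack 0.4 [318.6, 131.4, 163.4, 131.2] 13746 [ 0.5676 -0.1771  0.0523] 0.059
top scale 0.71 [319.1, 129.2, 163.4, 133.7] 13770 [ 0.5671 -0.1768  0.0522] 0.059
top cell_a_center 0.57 [339.4, 227.7, 13.9, 13.7] 179 [ 0.4829 -0.0586  0.0634] 0.067
top blue_driver_grip 0.73 [175.7, 200.9, 25.3, 17.6] 246 [0.5252 0.2594 0.1645] 0.173
top green_driver_grip 0.53 [210.9, 196.5, 17.9, 15.9] 229 [0.535  0.1969 0.1634] 0.173
top green_driver_grip 0.21 [371.9, 188.8, 14.6, 15.4] 114 [ 0.5656 -0.1306  0.0646] 0.068
scene driver 0.73 [371.0, 183.7, 20.9, 72.1] 876 [0.5611 0.1404 0.1634] 0.215
scene driver_grip 0.93 [373.9, 182.1, 17.1, 68.6] 730 [0.5627 0.1414 0.1724] 0.215
scene home_fastener 0.61 [263.8, 204.9, 20.3, 15.6] 209 [ 0.57   -0.1311  0.0639] 0.067
scene home_fastener 0.24 [370.3, 185.9, 23.8, 75.3] 871 [0.5617 0.1404 0.1632] 0.214
scene open_slot 0.65 [229.2, 198.2, 12.2, 8.1] 77 [ 0.5972 -0.2383  0.0686] 0.071
scene rack 0.96 [347.9, 214.8, 118.4, 85.3] 5000 [0.5544 0.21   0.0121] 0.112
scene rack 0.73 [371.9, 183.4, 20.0, 77.9] 873 [0.5615 0.1403 0.1636] 0.215
scene scale 0.96 [196.0, 182.5, 142.1, 91.1] 8086 [ 0.624  -0.1405  0.0467] 0.059
scene cell_a_center 0.55 [312.7, 197.5, 12.6, 30.7] 283 [ 0.4965 -0.0536  0.0419] 0.065
scene blue_driver_grip 0.77 [434.5, 218.7, 18.9, 52.7] 466 [0.5364 0.2666 0.1392] 0.171
scene green_driver_grip 0.6 [405.1, 208.3, 14.6, 55.6] 334 [0.5467 0.2025 0.1449] 0.171
```

View pics/top_z.png

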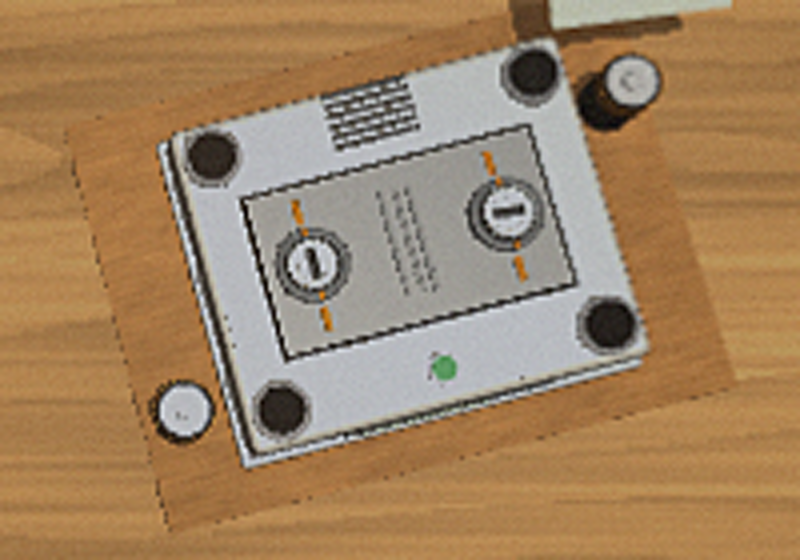

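View pics/scene_z.png

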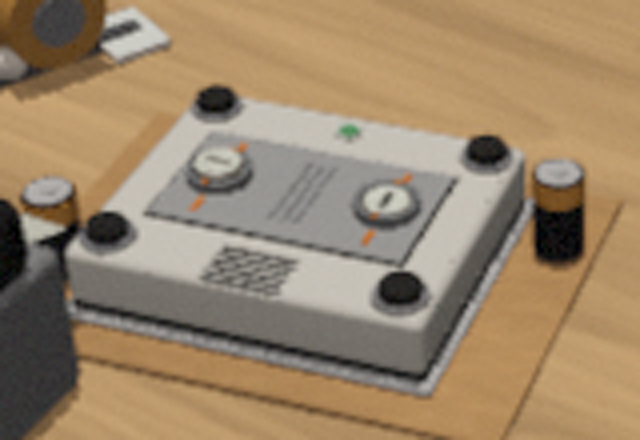

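```bash
python3 - <<'E'
from h import *
a=[]
for n,(u0,v0) in {"top":(160,160),"scene":(340,170)}.items():
    im=cv2.imread(f"pics/{n}0.png"); a.append(cv2.resize(im[v0:v0+100,u0:u0+130],None,fx=3,fy=3,interpolation=cv2.INTER_CUBIC))
cv2.imwrite("pics/drv.png",np.hstack(a))
c=cal("top");d=np.load("pics/top0.npy")
m=np.zeros(d.shape,bool);m[175:215,230:265]=1
P,uv=cloud(c,d,m);Q=P[P[:,2]>.205]
r=cv2.minAreaRect(Q[:,:2].astype(np.float32)*1000);print(r,len(Q))
w=cal("wrist");s=robot.get_state();R=np.array(s["ee_rot"]);print("cam in tool",R.T@(w["xyz"]-np.array(s["tool_pos"])),R.T@w["rotation"])
E
```

```text
((547.0370483398438, 138.04115295410156), (25.67715072631836, 34.22726058959961), 84.20418548583984) 236
cam in tool [-0.06971789  0.06865789 -0.00017048] [[-7.80955917e-04 -2.71082426e-01  9.62555821e-01]
 [-6.82086936e-04 -9.62555746e-01 -2.71082958e-01]
 [ 9.99999462e-01 -8.68250591e-04  5.66811824e-04]]
```

View pics/drv.png

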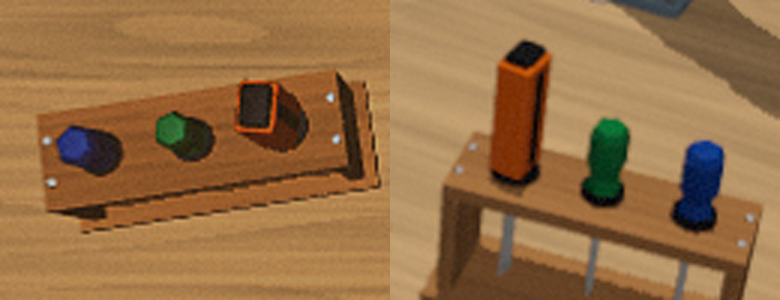

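The handle top's rectangle is centred at about (0.547,0.138), with the flats facing about ±y (84°), so the closing line runs nearly along the rack. I'll partly pre-close the gripper to clear the green tool and go above the driver.

```bash
cat >> h.py <<'E'
def plan(p,yaw_deg,turn_first=False):
    """rows needed: cm in tool axes (current), turn deg; target: tool x down, tool z at yaw"""
    from scipy.spatial.transform import Rotation as Ro
    s=robot.get_state();R=np.array(s["ee_rot"]);t=np.array(s["tool_pos"])
    y=np.radians(yaw_deg);z=np.array([np.cos(y),np.sin(y),0]);x=np.array([0,0,-1.]);T=np.c_[x,np.cross(z,x),z]
    rv=np.degrees((Ro.from_matrix(R.T@T)).as_rotvec())
    print("clock",s["clock"],"pos",np.round(t,4),"shift cm (tool now)",np.round(R.T@(np.array(p)-t)*100,2),"shift cm (target tool)",np.round(T.T@(np.array(p)-t)*100,2),"turn",np.round(rv,2),"w",s["grip_width"],"j",np.round(s["joint_positions"],2),"F",np.round(s["ft_force"],1))
E
python3 -c "
from h import *
plan([.547,.138,.34],84.2)"
```

```text
clock 1.25 pos [0.2548 0.598  0.3039] shift cm (tool now) [ -3.61 -44.91 -30.86] shift cm (target tool) [ -3.61 -33.72 -42.81] turn [-17.27  -0.     0.  ] w 0.9953157952382676 j [-1.23  0.54 -0.    1.54  0.    1.07 -0.07] F [-0.3  0.1 -0.1]
```

```bash
python3 -m jog '[[-3.6,-2,-1.5,0,0,0,100],[0,-3.3,-2.3,0,0,0,100],[0,-3.3,-2.3,0,0,0,100],[0,-3.3,-2.3,0,0,0,100],[0,-3.3,-2.3,0,0,0,100]]'
python3 -m jog '[[0,-3.3,-2.3,0,0,0,100],[0,-3.3,-2.3,0,0,0,100],[0,-3.3,-2.3,0,0,0,100],[0,-3.3,-2.3,0,0,0,100],[0,-3.3,-2.3,0,0,0,100]]'
python3 -m jog '[[0,-3.3,-2.3,0,0,0,100],[0,-3.3,-2.3,0,0,0,100],[0,-3.3,-2.3,0,0,0,100],[0,-3.3,-1.8,-8.5,0,0,100],[0,0,0,-8.5,0,0,100]]'
python3 -c "
from h import *
plan([.547,.138,.34],84.2)"
```

```text
clock: 1.75
tool_pos: [0.3534, 0.4385, 0.3401]
ee_rot: [[0.0, -0.92, 0.392], [0.0, 0.392, 0.92], [-1.0, -0.0, 0.0]]
ft_force: [1.0, 0.3, -0.4]
grip_width: 0.608
clock: 2.25
tool_pos: [0.4601, 0.2681, 0.3402]
ee_rot: [[0.001, -0.92, 0.392], [0.0, 0.392, 0.92], [-1.0, -0.0, 0.001]]
ft_force: [1.0, 0.6, -1.4]
grip_width: 0.609
clock: 2.75
tool_pos: [0.5496, 0.1317, 0.3402]
ee_rot: [[0.002, -0.994, 0.108], [-0.003, 0.108, 0.994], [-1.0, -0.003, -0.003]]
ft_force: [-0.5, -0.9, 0.5]
grip_width: 0.607
clock 2.75 pos [0.5496 0.1317 0.3402] shift cm (tool now) [0.02 0.32 0.6 ] shift cm (target tool) [0.02 0.32 0.6 ] turn [-0.42 -0.15  0.16] w 0.6074294414411614 j [-0.43  0.35  0.15  1.74 -0.05  1.05  1.2 ] F [-0.5 -0.9  0.5]
```

```bash
python3 - <<'E'
from h import *
im,d=robot.camera("wrist");c=cal("wrist")
cv2.imwrite("pics/w1.png",im[:,:,::-1])
P,uv=cloud(c,d,np.ones(d.shape,bool))
Q=P[(P[:,2]>.208)&(P[:,2]<.224)&(abs(P[:,0]-.547)<.04)&(abs(P[:,1]-.138)<.04)]
print(len(Q),cv2.minAreaRect(Q[:,:2].astype(np.float32)*1000),Q[:,2].mean())
for t in ["driver_grip","green_driver_grip","blue_driver_grip"]:
    for r in robot.silhouettes(t,"wrist")[:1]:
        P,uv=cloud(c,d,r["pixels"]); z=P[:,2].max(); T=P[P[:,2]>z-.006]; print(t,r["p"],r["bbox"],z,np.round(T.mean(0),4))
E
```

```text
1497 ((545.1163330078125, 139.99331665039062), (25.471189498901367, 33.13310241699219), 86.67842864990234) 0.21357566163559635
driver_grip 0.6 [308.2, 166.8, 36.1, 67.3] 0.21753248895675503 [0.5441 0.1398 0.2153]
green_driver_grip 0.56 [370.9, 149.6, 41.2, 45.3] 0.17446244323737792 [0.5343 0.2036 0.1714]
blue_driver_grip 0.78 [435.1, 135.7, 55.4, 38.0] 0.1741565451837675 [0.5239 0.2668 0.1714]
```

View pics/w1.png

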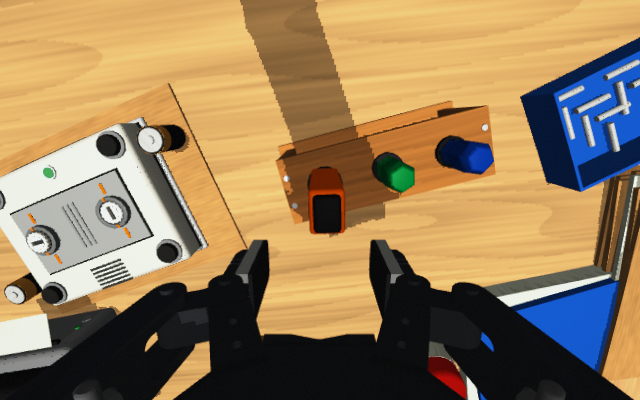

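The wrist view has the orange driver at (325,205), centred between the fingers at (0.5447,0.140) and upright over its hole. Its yaw is about 86°.

```bash
python3 -c "
from h import *
plan([.5447,.140,.224],86)"
```

```text
clock 2.95 pos [0.5464 0.1385 0.3399] shift cm (tool now) [11.59  0.18  0.13] shift cm (target tool) [11.59  0.18  0.14] turn [-2.24  0.03 -0.02] w 0.6084429949285589 j [-0.44  0.35  0.14  1.74 -0.06  1.05  1.18] F [ 0.2  0.2 -0.3]
```

```bash
python3 -m jog '[[2,0.18,0.14,-2.2,0,0,100],[3,0,0,0,0,0,100],[3,0,0,0,0,0,100],[2,0,0,0,0,0,100],[1.6,0,0,0,0,0,100]]'
python3 -m jog '[[0,0,0,0,0,0,100],[0,0,0,0,0,0,100]]'
python3 -c "
from h import *
plan([.5447,.140,.224],86)
im,d=robot.camera('wrist');cv2.imwrite('pics/w2.png',im[:,:,::-1])
im,d=robot.camera('scene');cv2.imwrite('pics/s2.png',im[100:330,240:560,::-1])"
```

```text
clock: 3.45
tool_pos: [0.544, 0.1406, 0.2225]
ee_rot: [[-0.002, -0.998, 0.069], [-0.0, 0.069, 0.998], [-1.0, 0.002, -0.0]]
ft_force: [-0.7, 0.3, -0.3]
grip_width: 0.604
clock: 3.65
tool_pos: [0.5449, 0.1402, 0.2243]
ee_rot: [[-0.0, -0.998, 0.068], [0.0, 0.068, 0.998], [-1.0, 0.0, 0.0]]
ft_force: [0.5, 0.3, -0.7]
grip_width: 0.607
clock 3.65 pos [0.5449 0.1402 0.2243] shift cm (tool now) [ 0.03  0.02 -0.02] shift cm (target tool) [ 0.03  0.02 -0.02] turn [ 0.11  0.01 -0.  ] w 0.606636757990489 j [-0.42  0.49  0.12  1.85 -0.08  0.81  1.24] F [ 0.5  0.3 -0.7]
```

View pics/w2.png

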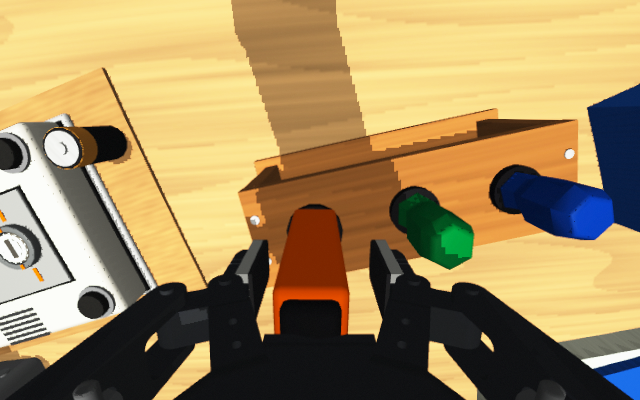

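View pics/s2.png

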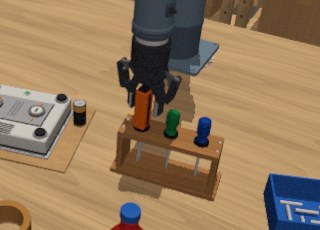

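The handle (310,310) sits centred between the open fingers, clear of the green tool. Closing.

```bash
python3 -m jog '[[0,0,0,0,0,0,255],[0,0,0,0,0,0,255],[0,0,0,0,0,0,255],[0,0,0,0,0,0,255],[0,0,0,0,0,0,255]]'
python3 -m jog '[[-1.5,0,0,0,0,0,255],[-3,0,0,0,0,0,255],[-3,0,0,0,0,0,255],[-3,0,0,0,0,0,255],[-1.5,0,0,0,0,0,255]]'
python3 -m jog '[[0,0,0,0,0,0,255],[0,0,0,0,0,0,255]]'
python3 -c "
from h import *
plan([.5447,.140,.344],86)
im,d=robot.camera('wrist');cv2.imwrite('pics/w3.png',im[:,:,::-1])
im,d=robot.camera('scene');cv2.imwrite('pics/s3.png',cv2.resize(im[100:330,240:560,::-1],None,fx=2,fy=2))"
```

```text
clock: 4.25
tool_pos: [0.5455, 0.1393, 0.2246]
ee_rot: [[0.001, -0.998, 0.068], [0.0, 0.068, 0.998], [-1.0, -0.001, 0.0]]
ft_force: [-1.4, -0.3, 5.8]
grip_width: 0.295
clock: 4.75
tool_pos: [0.5457, 0.1394, 0.3463]
ee_rot: [[0.003, -0.998, 0.068], [0.001, 0.068, 0.998], [-1.0, -0.003, 0.001]]
ft_force: [0.8, -0.4, -2.7]
grip_width: 0.295
clock: 4.95
tool_pos: [0.5446, 0.1392, 0.343]
ee_rot: [[-0.001, -0.998, 0.068], [-0.0, 0.068, 0.998], [-1.0, 0.001, -0.0]]
ft_force: [0.1, 0.2, -3.0]
grip_width: 0.298
clock 4.95 pos [0.5446 0.1392 0.343 ] shift cm (tool now) [-0.1  -0.    0.08] shift cm (target tool) [-0.1  -0.    0.08] turn [ 0.12 -0.02 -0.06] w 0.29811939393688 j [-0.44  0.35  0.14  1.74 -0.05  1.06  1.22] F [ 0.1  0.2 -3. ]
```

View pics/w3.png

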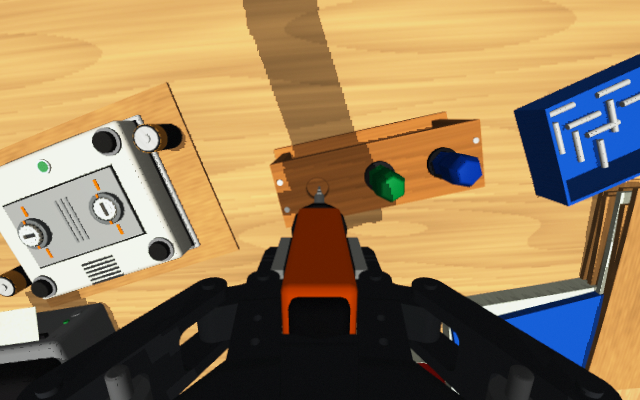

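View pics/s3.png

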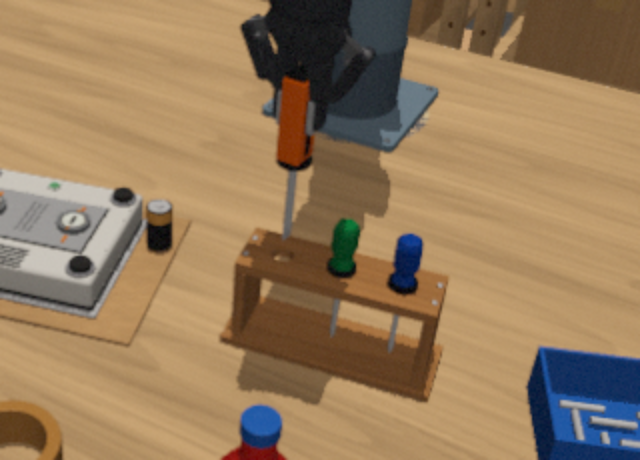

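The driver is held straight and is clear of the rack, with the tip at (317,180) and the empty hole visible. Next I'll go toward the open screw, turning the blade to match the slot on the way.

```bash
python3 -m jog '[[-1,0,-3,0,0,0,255],[0,0,-4.5,0,0,0,255],[0,0,-4.5,0,0,0,255],[0,0,-4.5,0,0,0,255],[0,-1,-4.5,0,0,0,255]]'
python3 -m jog '[[0,-1,-4,0,0,0,255],[0,-2,-4,0,0,0,255],[0,0,-2,0,0,0,255],[0,0,0,8,0,0,255],[0,0,0,8,0,0,255]]'
python3 -m jog '[[0,0,0,8,0,0,255],[0,0,0,8,0,0,255],[0,0,0,8,0,0,255],[0,0,0,8,0,0,255],[0,0,0,8,0,0,255]]'
python3 -m jog '[[0,0,0,8,0,0,255],[0,0,0,8,0,0,255],[0,0,0,8,0,0,255],[0,0,0,0,0,0,255],[0,0,0,0,0,0,255]]'
python3 - <<'E'
from h import *
plan([.5937,-.2377,.343],6)
im,d=robot.camera('wrist');c=cal("wrist");cv2.imwrite('pics/w4.png',im[:,:,::-1]);np.save("pics/w4.npy",d)
for t in ["open_slot","open_fastener","home_fastener","driver"]:
    for r in robot.silhouettes(t,"wrist")[:2]:
        P,uv=cloud(c,d,r["pixels"]);print(t,round(r["p"],2),r["bbox"],np.round(np.median(P,0),4),np.percentile(P[:,2],[5,50,95]))
E
```

```text
clock: 5.55
tool_pos: [0.5393, -0.0724, 0.3526]
ee_rot: [[-0.003, -0.998, 0.067], [0.0, 0.067, 0.998], [-1.0, 0.003, 0.0]]
ft_force: [1.6, 0.2, -2.1]
grip_width: 0.295
clock: 6.05
tool_pos: [0.5633, -0.1738, 0.3522]
ee_rot: [[-0.003, -0.938, 0.347], [0.0, 0.347, 0.938], [-1.0, 0.003, -0.001]]
ft_force: [0.3, 0.8, -0.9]
grip_width: 0.3
clock: 6.55
tool_pos: [0.5635, -0.1725, 0.3524]
ee_rot: [[-0.003, -0.497, 0.868], [0.0, 0.868, 0.497], [-1.0, 0.001, -0.002]]
ft_force: [1.3, 0.7, -1.9]
grip_width: 0.297
clock: 7.05
tool_pos: [0.5638, -0.1724, 0.353]
ee_rot: [[-0.002, -0.11, 0.994], [-0.0, 0.994, 0.11], [-1.0, 0.0, -0.002]]
ft_force: [1.1, 0.0, -1.9]
grip_width: 0.297
clock 7.05 pos [ 0.5638 -0.1724  0.353 ] shift cm (tool now) [ 0.99 -6.82  2.26] shift cm (target tool) [ 1.  -6.8  2.3] turn [ 0.34 -0.1  -0.01] w 0.29703455847392146 j [-0.2   0.42  0.57  1.68 -0.25  1.12  0.55] F [ 1.1  0.  -1.9]
open_slot 0.64 [291.4, 127.6, 65.3, 30.8] [ 0.5656 -0.131   0.0655] [0.05809398 0.06549013 0.06712783]
open_fastener 0.65 [342.7, 218.0, 19.0, 18.2] [ 0.6094 -0.2334  0.0653] [0.05792852 0.06525433 0.06837199]
home_fastener 0.68 [282.3, 192.6, 77.3, 143.1] [ 0.5621 -0.1583  0.3324] [0.25287567 0.33241904 0.34437928]
home_fastener 0.57 [290.4, 124.7, 65.6, 36.8] [ 0.5655 -0.1314  0.0656] [0.05839064 0.06556624 0.06715277]
driver 0.92 [282.3, 189.7, 72.2, 149.1] [ 0.5621 -0.1582  0.3326] [0.25448101 0.33262797 0.34437166]
driver 0.37 [311.2, 131.3, 26.2, 27.1] [ 0.565  -0.1319  0.0658] [0.06085543 0.0657633  0.06717399]
```

View pics/w4.png

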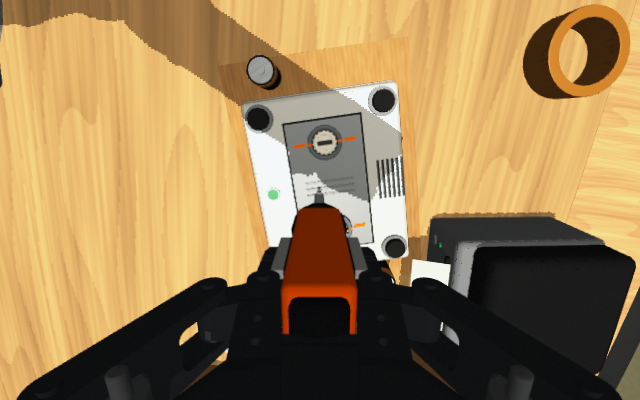

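The driver hides the open screw here. It sits behind the shank near (350,228), so I'll sidestep to see it clearly.

```bash
python3 -m jog '[[0,0,-3,0,0,0,255],[0,-1,-3,0,0,0,255],[0,-1,0,0,0,0,255],[0,0,0,0,0,0,255],[0,0,0,0,0,0,255]]'
python3 - <<'E'
from h import *
plan([.5937,-.2377,.353],6)
im,d=robot.camera('wrist');c=cal("wrist");cv2.imwrite('pics/w5.png',im[:,:,::-1]);np.save("pics/w5.npy",d)
import pickle;pickle.dump((im,d,c,robot.get_state()),open("w5.pkl","wb"))
for t in ["open_slot","open_fastener","home_fastener"]:
    for r in robot.silhouettes(t,"wrist")[:2]:
        P,uv=cloud(c,d,r["pixels"]);print(t,round(r["p"],2),r["bbox"],np.round(np.median(P,0),4),np.percentile(P[:,2],[5,50,95]))
print(proj(c,[[.594,-.2377,.07]]))
u,v=proj(c,[[.594,-.2377,.07]])[0].astype(int)
cv2.imwrite("pics/w5z.png",cv2.resize(im[v-40:v+40,u-50:u+50],None,fx=7,fy=7,interpolation=cv2.INTER_CUBIC)[:,:,::-1]);print(u,v)
E
```

```text
clock: 7.8
tool_pos: [0.5074, -0.1986, 0.3541]
ee_rot: [[0.001, -0.107, 0.994], [0.0, 0.994, 0.107], [-1.0, 0.0, 0.001]]
ft_force: [0.6, -0.0, -2.0]
grip_width: 0.295
clock 7.8 pos [ 0.5074 -0.1986  0.3541] shift cm (tool now) [ 0.11 -4.81  8.16] shift cm (target tool) [ 0.11 -4.79  8.18] turn [ 0.16  0.05 -0.  ] w 0.29450713966764663 j [-0.18  0.34  0.59  1.79 -0.21  1.08  0.6 ] F [ 0.6 -0.  -2. ]
open_slot 0.71 [368.1, 206.0, 24.4, 21.8] [ 0.5927 -0.239   0.0697] [0.06439974 0.0696917  0.07124898]
open_slot 0.32 [361.0, 112.9, 21.5, 27.8] [ 0.5646 -0.1308  0.0653] [0.06015836 0.06526246 0.06674343]
open_fastener 0.71 [353.9, 202.0, 55.0, 29.7] [ 0.5919 -0.2374  0.066 ] [0.05804974 0.06598959 0.07093527]
home_fastener 0.57 [339.3, 108.9, 64.2, 34.3] [ 0.564  -0.1315  0.065 ] [0.05750279 0.06501194 0.06662587]
home_fastener 0.29 [297.2, 33.2, 29.3, 40.4] [ 0.4843 -0.0618  0.0638] [0.01243021 0.06380181 0.0659479 ]
[[383.75533721 214.61382705]]
383 214
```

View pics/w5z.png

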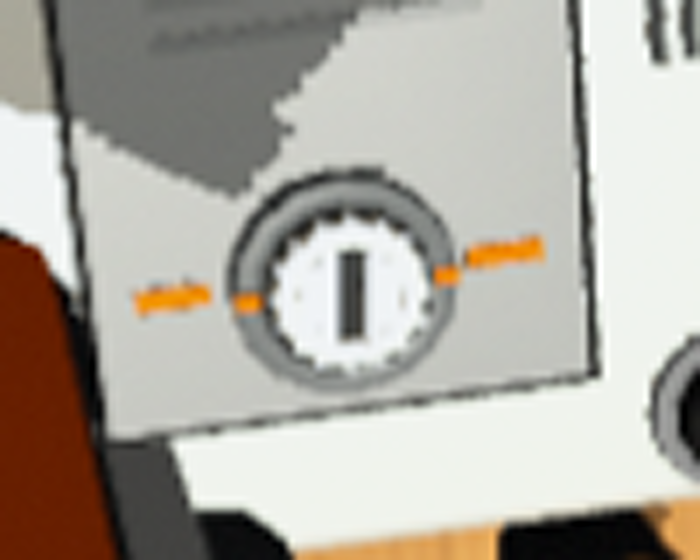

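View pics/w5.png

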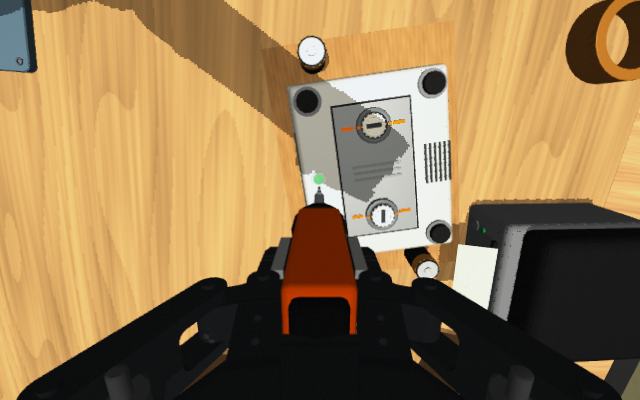

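The open screw shows clearly at (383,215), with its slot nearly vertical in the image and its marks about horizontal. I'll work out its position and yaw, and the blade tip's position, from these pixels.

```bash
python3 - <<'E'
from h import *
import pickle
im,d,c,s=pickle.load(open("w5.pkl","rb"))
f=lambda x,y:(333+(x+.5)/7-.5,174+(y+.5)/7-.5)
A=onplane(c,[f(351,250),f(352,340),f(351.5,295),f(351,293.5)],.0703);print("slot",np.round(A,4),np.degrees(np.arctan2(*(A[0]-A[1])[[1,0]])))
B=onplane(c,[f(137,302),f(543,246)],.058);print("marks",np.round(B,4),np.round(B.mean(0),4),np.degrees(np.arctan2(*(B[1]-B[0])[[1,0]])))
# home/open line
R=s["ee_rot"];t=np.array(s["tool_pos"])
print("expected tip",t+np.array([0,0,-.207]),proj(c,[t-[0,0,.207],t-[0,0,.11]]))
cv2.imwrite("pics/tip.png",cv2.resize(im[165:225,280:360],None,fx=8,fy=8,interpolation=cv2.INTER_CUBIC)[:,:,::-1])
m=np.zeros(d.shape,bool);m[178:212,305:335]=1
P,uv=cloud(c,d,m);k=(P[:,2]>.11)
for v in np.unique(uv[k][:,1]): 
    q=k&(uv[:,1]==v);print(v,uv[q][:,0].min(),uv[q][:,0].max(),np.round(P[q].mean(0),4))
E
```

```text
slot [[ 0.5915 -0.2308  0.0703]
 [ 0.5945 -0.2476  0.0703]
 [ 0.5929 -0.2392  0.0703]
 [ 0.5928 -0.2389  0.0703]] 100.14977270021373
marks [[ 0.5567 -0.2486  0.058 ]
 [ 0.63   -0.2298  0.058 ]] [ 0.5933 -0.2392  0.058 ] 14.390775707999763
expected tip [ 0.50746637 -0.19826517  0.14689778] [[318.71859803 191.84229546]
 [318.83482653 227.92905876]]
187 318 319 [ 0.5067 -0.1932  0.1484]
188 318 319 [ 0.5067 -0.1931  0.1531]
189 318 319 [ 0.5067 -0.193   0.1577]
190 318 319 [ 0.5067 -0.1935  0.1594]
191 317 320 [ 0.5068 -0.194   0.1611]
192 317 320 [ 0.5068 -0.1941  0.1643]
193 316 321 [ 0.5069 -0.1951  0.1641]
194 315 322 [ 0.507  -0.196   0.1641]
195 314 322 [ 0.5066 -0.1964  0.1666]
196 314 323 [ 0.5071 -0.1965  0.1696]
197 314 323 [ 0.5071 -0.1964  0.1731]
198 314 323 [ 0.5071 -0.1965  0.1764]
199 314 323 [ 0.5071 -0.1964  0.18  ]
200 314 323 [ 0.507  -0.1962  0.1838]
201 314 323 [ 0.507  -0.1963  0.1865]
202 314 323 [ 0.507  -0.1963  0.1895]
203 313 324 [ 0.5055 -0.1824  0.2411]
204 311 326 [ 0.5055 -0.1825  0.2432]
205 308 329 [ 0.5056 -0.1828  0.2445]
206 306 331 [ 0.5056 -0.1831  0.2456]
207 305 333 [ 0.506  -0.1836  0.2459]
208 305 334 [ 0.5062 -0.183   0.2501]
209 305 334 [ 0.5062 -0.183   0.252 ]
210 305 334 [ 0.5062 -0.1829  0.2543]
211 305 334 [ 0.5062 -0.1829  0.2563]
```

View pics/tip.png

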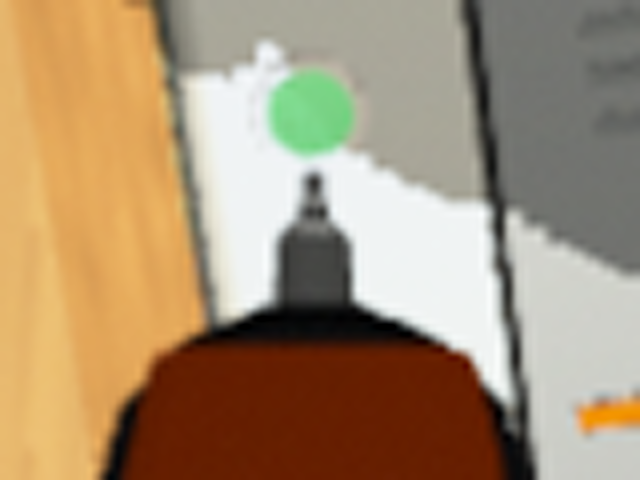

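The slot centre is at (0.5929,-0.2391) at 100.1° and the marks are at 14.4°, so the screw is open by about 1.49 rad. The bit axis sits about 2 mm off the TCP along tool −y.

```bash
python3 -c "
from h import *
plan([.5929,-.2369,.305],10.1)"
```

```text
clock 8.0 pos [ 0.5072 -0.1983  0.3537] shift cm (tool now) [ 4.87 -4.77  8.11] shift cm (target tool) [ 4.87 -5.31  7.76] turn [-3.89 -0.01 -0.  ] w 0.29939321498130816 j [-0.18  0.34  0.59  1.79 -0.21  1.08  0.6 ] F [-0.3 -0.3 -1.3]
```

```bash
python3 -m jog '[[0,-1.6,2.7,0,0,0,255],[0,-1.6,2.7,0,0,0,255],[1.9,-1.57,2.71,0,0,0,255],[3,0,0,-3.9,0,0,255],[0,0,0,0,0,0,255]]'
python3 -m jog '[[0,0,0,0,0,0,255],[0,0,0,0,0,0,255]]'
python3 - <<'E'
from h import *
plan([.5929,-.2369,.305],10.1)
im,d=robot.camera('wrist');c=cal("wrist")
cv2.imwrite("pics/w6.png",im[:,:,::-1])
cv2.imwrite("pics/w6z.png",cv2.resize(im[150:230,270:370],None,fx=7,fy=7,interpolation=cv2.INTER_CUBIC)[:,:,::-1])
m=np.zeros(d.shape,bool);m[170:212,305:335]=1
P,uv=cloud(c,d,m);k=(P[:,2]>.09)&(P[:,2]<.15)
for v in np.unique(uv[k][:,1]): 
    q=k&(uv[:,1]==v);print(v,uv[q][:,0].min(),uv[q][:,0].max(),np.round(P[q].mean(0),4))
im,d=robot.camera('scene');cv2.imwrite('pics/s6.png',cv2.resize(im[130:250,170:330],None,fx=5,fy=5,interpolation=cv2.INTER_CUBIC)[:,:,::-1])
E
```

```text
clock: 8.5
tool_pos: [0.591, -0.2363, 0.3004]
ee_rot: [[-0.008, -0.176, 0.984], [0.002, 0.984, 0.176], [-1.0, 0.004, -0.007]]
ft_force: [-1.5, 0.7, -1.9]
grip_width: 0.296
clock: 8.7
tool_pos: [0.5926, -0.2379, 0.3066]
ee_rot: [[0.002, -0.173, 0.985], [-0.001, 0.985, 0.173], [-1.0, -0.001, 0.002]]
ft_force: [-0.8, 0.3, -0.3]
grip_width: 0.297
clock 8.7 pos [ 0.5926 -0.2379  0.3066] shift cm (tool now) [0.16 0.09 0.05] shift cm (target tool) [0.16 0.09 0.05] turn [-0.14  0.11  0.05] w 0.2974310489426415 j [-0.06  0.56  0.54  1.59 -0.31  1.07  0.74] F [-0.8  0.3 -0.3]
187 318 319 [ 0.5919 -0.2328  0.1026]
188 318 319 [ 0.592  -0.233   0.1056]
189 318 319 [ 0.5919 -0.2327  0.1111]
190 318 319 [ 0.592  -0.2332  0.1128]
191 317 320 [ 0.5921 -0.2339  0.1138]
192 317 320 [ 0.5921 -0.234   0.1172]
193 316 321 [ 0.5923 -0.2351  0.1165]
194 315 322 [ 0.5925 -0.2359  0.1167]
195 314 322 [ 0.592  -0.2361  0.1199]
196 314 323 [ 0.5925 -0.2363  0.1225]
197 314 323 [ 0.5925 -0.2364  0.1256]
198 314 323 [ 0.5925 -0.2362  0.1296]
199 314 323 [ 0.5925 -0.2361  0.1331]
200 314 323 [ 0.5925 -0.2362  0.1362]
201 314 323 [ 0.5925 -0.2361  0.1395]
202 314 323 [ 0.5924 -0.236   0.1429]
```

View pics/w6z.png

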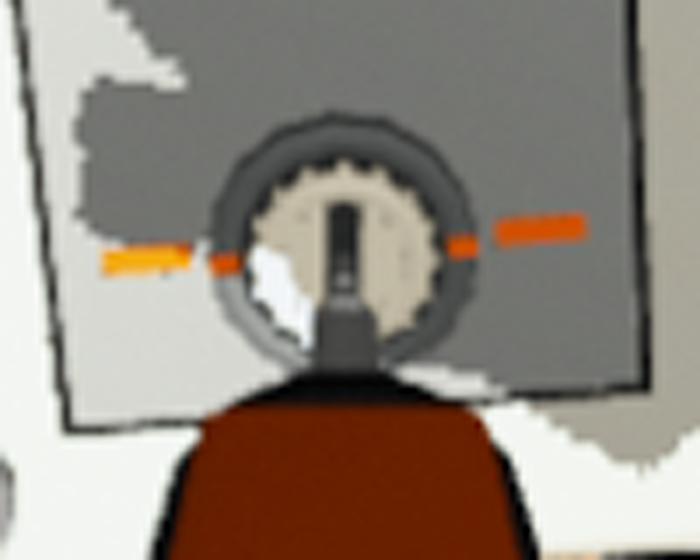

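View pics/s6.png

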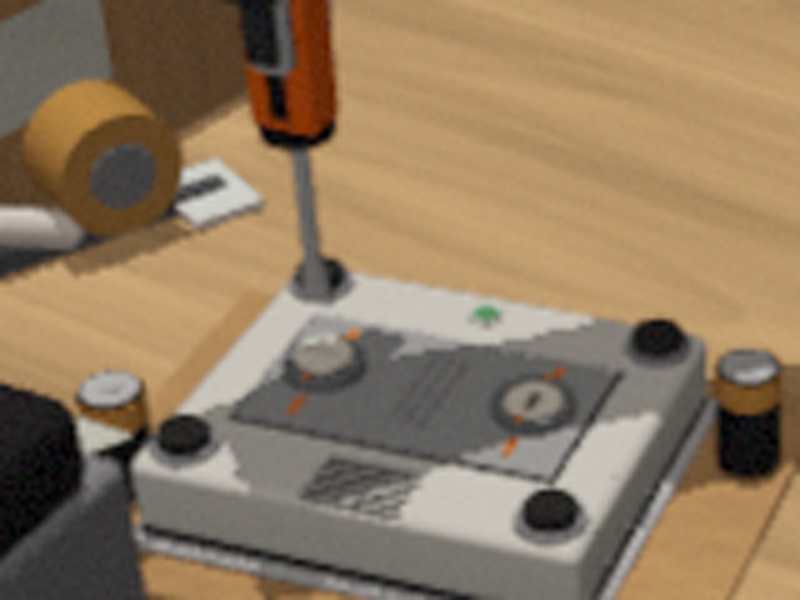

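The blade lines up with the slot in the wrist view near (319,185), and the computed offset is about 0.6 mm. Lowering in steps.

```bash
python3 -m jog '[[1,0.05,0,0,0,0,255],[1,0,0,0,0,0,255],[0.7,0,0,0,0,0,255],[0,0,0,0,0,0,255],[0,0,0,0,0,0,255]]'
python3 -m jog '[[0.2,0,0,0,0,0,255],[0.2,0,0,0,0,0,255],[0.2,0,0,0,0,0,255],[0,0,0,0,0,0,255],[0,0,0,0,0,0,255]]'
python3 - <<'E'
from h import *
plan([.5929,-.2369,.2725],10.1)
im,d=robot.camera('wrist')
cv2.imwrite("pics/w7z.png",cv2.resize(im[150:230,270:370],None,fx=7,fy=7,interpolation=cv2.INTER_CUBIC)[:,:,::-1])
E
```

```text
clock: 9.3
tool_pos: [0.592, -0.2373, 0.2776]
ee_rot: [[-0.001, -0.174, 0.985], [0.0, 0.985, 0.174], [-1.0, 0.0, -0.001]]
ft_force: [-0.1, -0.2, -1.5]
grip_width: 0.298
clock: 9.8
tool_pos: [0.5923, -0.2375, 0.2728]
ee_rot: [[0.001, -0.174, 0.985], [-0.0, 0.985, 0.174], [-1.0, -0.0, 0.001]]
ft_force: [-1.3, 1.1, 5.3]
grip_width: 0.295
clock 9.8 pos [ 0.5923 -0.2375  0.2728] shift cm (tool now) [0.03 0.05 0.07] shift cm (target tool) [0.03 0.05 0.07] turn [-0.08  0.05  0.01] w 0.2952125311398783 j [-0.05  0.59  0.52  1.62 -0.34  1.01  0.76] F [-1.3  1.1  5.3]
```

View pics/w7z.png

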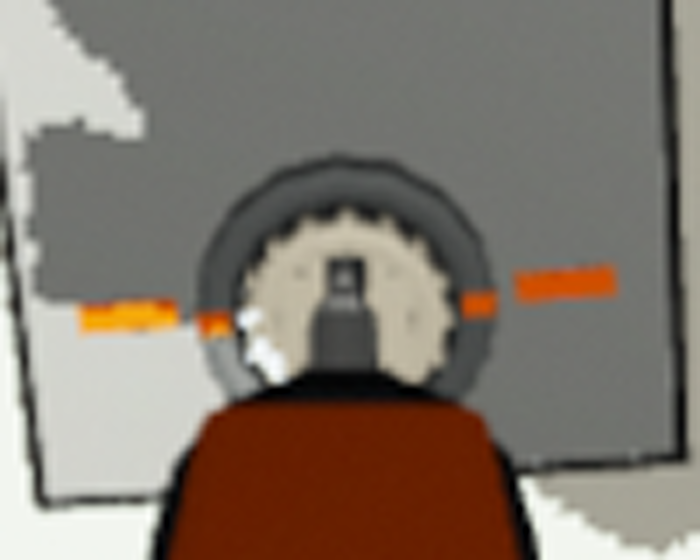

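Contact came at the predicted slot-floor height (0.2728 against 0.2725 expected). I'll press a little more and hold for step 1.

```bash
python3 -m jog '[[0.1,0,0,0,0,0,255],[0,0,0,0,0,0,255],[0,0,0,0,0,0,255],[0,0,0,0,0,0,255],[0,0,0,0,0,0,255]]'
python3 -m jog '[[0.05,0,0,4,0,0,255],[0.03,0,0,4,0,0,255],[0.03,0,0,4,0,0,255],[0,0,0,0,0,0,255],[0,0,0,0,0,0,255]]'
python3 -c "
from h import *
plan([.5929,-.2369,.2725],10.1);print(robot.get_state()['ft_torque'])"
```

```text
clock: 10.35
tool_pos: [0.5924, -0.2376, 0.2726]
ee_rot: [[0.001, -0.174, 0.985], [-0.0, 0.985, 0.174], [-1.0, -0.0, 0.001]]
ft_force: [-3.1, 1.5, 10.1]
grip_width: 0.294
clock: 10.85
tool_pos: [0.5932, -0.238, 0.2724]
ee_rot: [[0.004, 0.035, 0.999], [-0.001, 0.999, -0.035], [-1.0, -0.001, 0.004]]
ft_force: [-2.8, 1.4, 14.1]
grip_width: 0.293
clock 10.85 pos [ 0.5932 -0.238   0.2724] shift cm (tool now) [-0.01  0.11 -0.03] shift cm (target tool) [-0.01  0.11 -0.01] turn [-12.08   0.2    0.07] w 0.2932247049664889 j [-0.08  0.61  0.57  1.63 -0.37  1.02  0.58] F [-2.8  1.4 14.1]
[0.4448431  0.81175747 0.05467249]
```

Seated with about 10 N pressing. I'll keep turning clockwise while following the sink and compensating for the offset.

```bash
python3 -m jog '[[0.02,0,0.03,6,0,0,255],[0.03,0,0.02,6,0,0,255],[0.03,0,0.02,6,0,0,255],[0.03,0,0.02,6,0,0,255],[0,0,0,0,0,0,255]]'
python3 -c "
from h import *
plan([.5949,-.2392,.2685],-75.5);print(robot.get_state()['ft_torque'])"
```

```text
clock: 11.35
tool_pos: [0.5939, -0.238, 0.2713]
ee_rot: [[0.003, 0.44, 0.898], [-0.001, 0.898, -0.44], [-1.0, 0.0, 0.003]]
ft_force: [-2.1, 1.6, 15.5]
grip_width: 0.297
clock 11.35 pos [ 0.5939 -0.238   0.2713] shift cm (tool now) [ 0.28 -0.06  0.14] shift cm (target tool) [0.28 0.06 0.14] turn [49.37  0.15 -0.1 ] w 0.296778589576197 j [-0.14  0.64  0.68  1.63 -0.45  1.03  0.22] F [-2.1  1.6 15.5]
[0.5761619  1.02438032 0.05128477]
```

```bash
python3 -m jog '[[0.03,0,0.02,6,0,0,255],[0.03,0,0.02,6,0,0,255],[0.03,0,0.02,6,0,0,255],[0.03,0,0.02,6,0,0,255],[0,0,0,0,0,0,255]]'
python3 - <<'E'
from h import *
plan([.5949,-.2392,.2685],-75.5);print(robot.get_state()['ft_torque'])
im,d=robot.camera('wrist')
cv2.imwrite("pics/w8z.png",cv2.resize(im[150:230,270:370],None,fx=7,fy=7,interpolation=cv2.INTER_CUBIC)[:,:,::-1])
E
```

```text
clock: 11.85
tool_pos: [0.5947, -0.2385, 0.27]
ee_rot: [[0.003, 0.767, 0.641], [-0.001, 0.641, -0.767], [-1.0, 0.002, 0.003]]
ft_force: [-3.4, 1.9, 14.7]
grip_width: 0.296
clock 11.85 pos [ 0.5947 -0.2385  0.27  ] shift cm (tool now) [ 0.15 -0.03  0.07] shift cm (target tool) [0.15 0.   0.08] turn [25.38  0.13 -0.13] w 0.29643004122070166 j [-0.2   0.67  0.78  1.63 -0.53  1.06 -0.14] F [-3.4  1.9 14.7]
[0.64000696 0.83092134 0.04750023]
```

View pics/w8z.png

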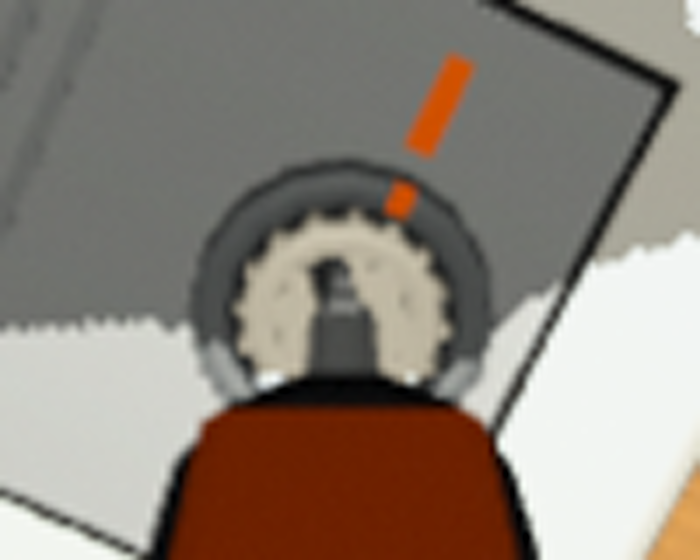

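The screw follows the bit, with the slot lagging by its play and the orange mark at (460,60)–(400,200) coming into line. Continuing.

```bash
python3 -m jog '[[0.03,0,0.02,6,0,0,255],[0.03,0,0.02,6,0,0,255],[0.03,0,0.02,6,0,0,255],[0.03,0,0.01,6,0,0,255],[0,0,0,0,0,0,255]]'
python3 -m jog '[[0.03,0,0,3,0,0,255],[0.02,0,0,3,0,0,255],[0.02,0,0,3,0,0,255],[0,0,0,0,0,0,255],[0,0,0,0,0,0,255]]'
python3 - <<'E'
from h import *
plan([.5949,-.2392,.2685],-75.5);print(robot.get_state()['ft_torque'])
im,d=robot.camera('wrist')
cv2.imwrite("pics/w9z.png",cv2.resize(im[150:230,270:370],None,fx=7,fy=7,interpolation=cv2.INTER_CUBIC)[:,:,::-1])
E
```

```text
clock: 12.4
tool_pos: [0.5952, -0.2392, 0.2689]
ee_rot: [[0.003, 0.962, 0.274], [-0.001, 0.274, -0.962], [-1.0, 0.003, 0.002]]
ft_force: [-2.8, 1.8, 13.8]
grip_width: 0.296
clock: 12.9
tool_pos: [0.5952, -0.2395, 0.2684]
ee_rot: [[0.004, 0.992, 0.123], [-0.002, 0.123, -0.992], [-1.0, 0.004, 0.002]]
ft_force: [-2.2, 1.6, 15.3]
grip_width: 0.295
clock 12.9 pos [ 0.5952 -0.2395  0.2684] shift cm (tool now) [-0.01 -0.02 -0.03] shift cm (target tool) [-0.01 -0.02 -0.03] turn [-7.46  0.13 -0.2 ] w 0.29456543009364927 j [-0.27  0.73  0.92  1.63 -0.64  1.1  -0.63] F [-2.2  1.6 15.3]
[0.35533773 0.74910404 0.08071864]
```

View pics/w9z.png

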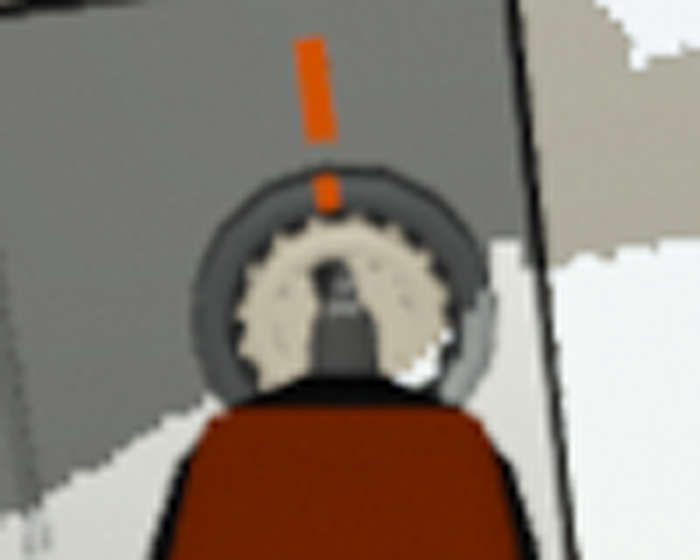

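```bash
python3 -m jog '[[0.02,0,0,3,0,0,255],[0.02,0,0,3,0,0,255],[0,0,0,0,0,0,255]]'
python3 -c "
from h import *
plan([.5949,-.2392,.2685],-75.5);print(robot.get_state()['ft_torque'])"
python3 -m jog '[[0.01,0,0,3,0,0,255],[0.01,0,0,3,0,0,255],[0,0,0,0,0,0,255]]'
python3 - <<'E'
from h import *
plan([.5949,-.2392,.2685],-75.5);print(robot.get_state()['ft_torque'])
im,d=robot.camera('wrist')
cv2.imwrite("pics/w10z.png",cv2.resize(im[150:230,270:370],None,fx=7,fy=7,interpolation=cv2.INTER_CUBIC)[:,:,::-1])
E
```

```text
clock: 13.25
tool_pos: [0.5952, -0.2396, 0.268]
ee_rot: [[0.004, 1.0, 0.017], [-0.002, 0.017, -1.0], [-1.0, 0.004, 0.002]]
ft_force: [-2.0, 1.1, 16.6]
grip_width: 0.3
clock 13.25 pos [ 0.5952 -0.2396  0.268 ] shift cm (tool now) [-0.05 -0.03 -0.04] shift cm (target tool) [-0.05 -0.02 -0.05] turn [-13.54   0.14  -0.21] w 0.299750841341904 j [-0.28  0.75  0.94  1.63 -0.66  1.1  -0.72] F [-2.   1.1 16.6]
[0.33610541 0.70611214 0.05335771]
clock: 13.55
tool_pos: [0.5953, -0.2397, 0.2679]
ee_rot: [[0.004, 0.996, -0.088], [-0.002, -0.088, -0.996], [-1.0, 0.004, 0.002]]
ft_force: [-1.3, 1.4, 15.6]
grip_width: 0.295
clock 13.55 pos [ 0.5953 -0.2397  0.2679] shift cm (tool now) [-0.06 -0.04 -0.05] shift cm (target tool) [-0.06 -0.02 -0.06] turn [-19.54   0.15  -0.22] w 0.2951786974062736 j [-0.3   0.76  0.96  1.64 -0.68  1.11 -0.8 ] F [-1.3  1.4 15.6]
[0.21884932 0.66745442 0.07956527]
```

View pics/w10z.png

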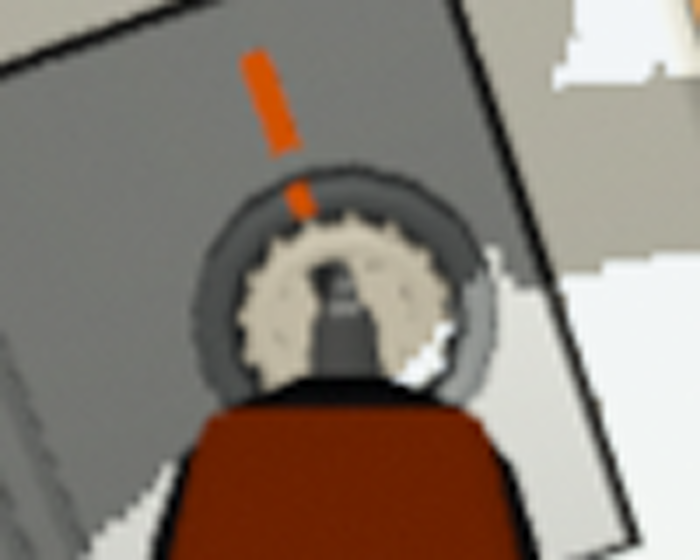

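```bash
python3 -m jog '[[0.0,0,0,3,0,0,255],[0.0,0,0,0,0,0,255],[0,0,0,0,0,0,255]]'
python3 - <<'E'
from h import *
plan([.5949,-.2392,.2685],-75.5);print(robot.get_state()['ft_torque'])
im,d=robot.camera('wrist')
cv2.imwrite("pics/w11z.png",cv2.resize(im[165:215,290:350],None,fx=10,fy=10,interpolation=cv2.INTER_CUBIC)[:,:,::-1])
im,d=robot.camera('top')
cv2.imwrite("pics/t11z.png",cv2.resize(im[150:230,360:460],None,fx=7,fy=7,interpolation=cv2.INTER_CUBIC)[:,:,::-1])
E
```

```text
clock: 13.9
tool_pos: [0.5953, -0.2397, 0.2679]
ee_rot: [[0.004, 0.99, -0.138], [-0.002, -0.138, -0.99], [-1.0, 0.004, 0.002]]
ft_force: [-1.2, 0.5, 14.9]
grip_width: 0.295
clock 13.9 pos [ 0.5953 -0.2397  0.2679] shift cm (tool now) [-0.06 -0.05 -0.05] shift cm (target tool) [-0.06 -0.02 -0.06] turn [-22.45   0.14  -0.23] w 0.2950638258102295 j [-0.3   0.76  0.98  1.64 -0.69  1.12 -0.85] F [-1.2  0.5 14.9]
[0.23540017 0.60367263 0.21081508]
```

View pics/w11z.png

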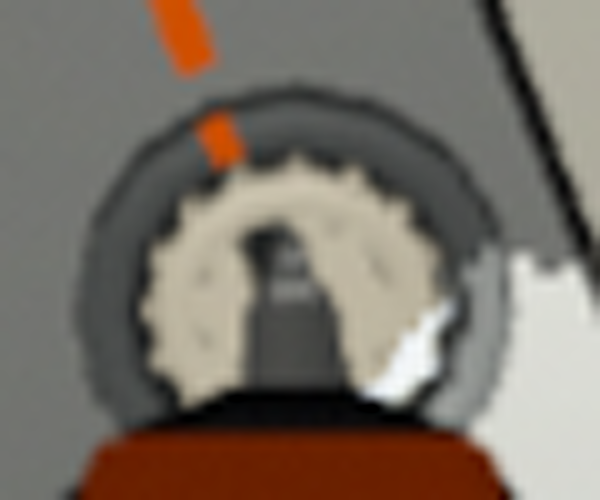

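View pics/t11z.png

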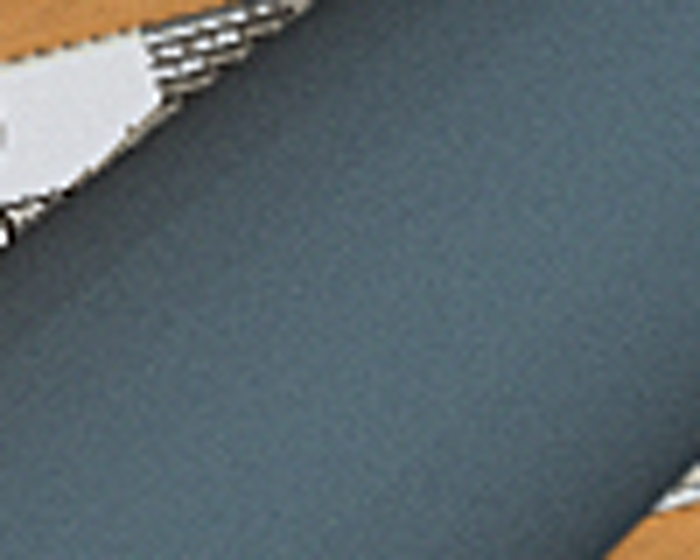

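```bash
python3 -m jog '[[0.0,0,0,3,0,0,255],[0.0,0,0,0,0,0,255],[0,0,0,0,0,0,255]]'
python3 -c "
from h import *
plan([.5949,-.2392,.2685],-75.5);print(robot.get_state()['ft_torque'])"
```

```text
clock: 14.3
tool_pos: [0.5953, -0.2398, 0.2679]
ee_rot: [[0.004, 0.982, -0.19], [-0.002, -0.19, -0.982], [-1.0, 0.005, 0.002]]
ft_force: [-1.5, 0.6, 15.1]
grip_width: 0.296
clock 14.3 pos [ 0.5953 -0.2398  0.2679] shift cm (tool now) [-0.06 -0.05 -0.05] shift cm (target tool) [-0.06 -0.03 -0.06] turn [-25.44   0.15  -0.24] w 0.2957223955613118 j [-0.31  0.77  0.99  1.64 -0.7   1.12 -0.89] F [-1.5  0.6 15.1]
[0.13479124 0.57972444 0.25883027]
```

Torque climbs (0.08, 0.21, 0.26) with no further sinking, so the screw is at its stop. I'll ease back within the play, then lift out.

```bash
python3 -m jog '[[-0.05,0,0,-6,0,0,255],[-0.05,0,0,-6,0,0,255],[-0.3,0,0,0,0,0,255],[-1,0,0,0,0,0,255],[-2,0,0,0,0,0,255]]'
python3 -m jog '[[-3,0,0,0,0,0,255],[-3,0,-4,0,0,0,255],[0,0,-4,0,0,0,255],[0,0,0,0,0,0,255],[0,0,0,0,0,0,255]]'
python3 - <<'E'
from h import *
plan([.5447,.140,.343],86)
im,d=robot.camera('wrist');c=cal("wrist");cv2.imwrite('pics/w12.png',im[:,:,::-1])
for t in ["open_fastener","home_fastener"]:
    for r in robot.silhouettes(t,"wrist")[:2]: print(t,r["p"],r["bbox"])
u,v=proj(c,[[.5929,-.2391,.066]])[0].astype(int);print(u,v)
u=min(max(u,50),590);v=min(max(v,40),360)
cv2.imwrite("pics/w12z.png",cv2.resize(im[v-40:v+40,u-50:u+50],None,fx=7,fy=7,interpolation=cv2.INTER_CUBIC)[:,:,::-1])
im,d=robot.camera('scene');cv2.imwrite('pics/s12.png',cv2.resize(im[130:250,170:330],None,fx=5,fy=5,interpolation=cv2.INTER_CUBIC)[:,:,::-1])
E
```

```text
clock: 14.8
tool_pos: [0.5933, -0.2375, 0.298]
ee_rot: [[-0.004, 1.0, 0.016], [0.002, 0.016, -1.0], [-1.0, -0.004, -0.002]]
ft_force: [0.0, -0.1, -2.0]
grip_width: 0.295
clock: 15.3
tool_pos: [0.5928, -0.1565, 0.3588]
ee_rot: [[-0.001, 1.0, 0.02], [0.001, 0.02, -1.0], [-1.0, -0.001, -0.001]]
ft_force: [0.3, -0.5, -1.7]
grip_width: 0.296
clock 15.3 pos [ 0.5928 -0.1565  0.3588] shift cm (tool now) [  1.62  -4.22 -29.74] shift cm (target tool) [ 1.58  6.86 29.25] turn [-1.7487e+02 -9.0000e-02 -9.0000e-02] w 0.2963237037673213 j [-0.49  0.62  1.04  1.62 -0.56  1.23 -0.89] F [ 0.3 -0.5 -1.7]
open_fastener 0.79 [368.5, 148.1, 36.7, 56.7]
home_fastener 0.81 [282.6, 167.2, 35.8, 46.1]
384 175
```

View pics/w12z.png

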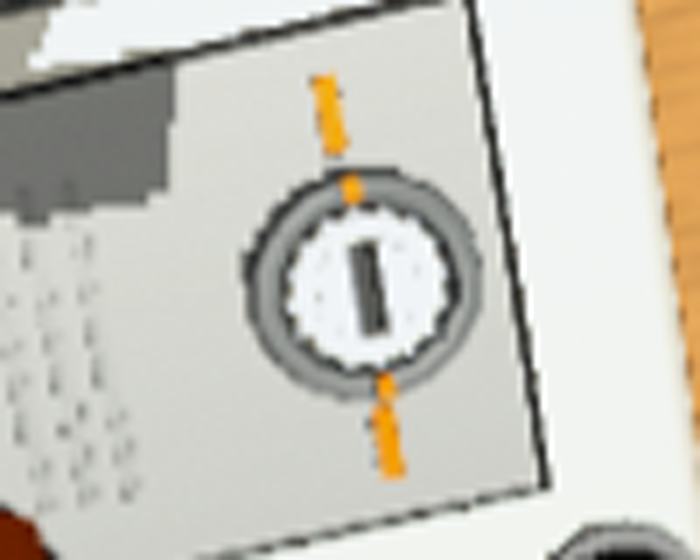

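View pics/s12.png

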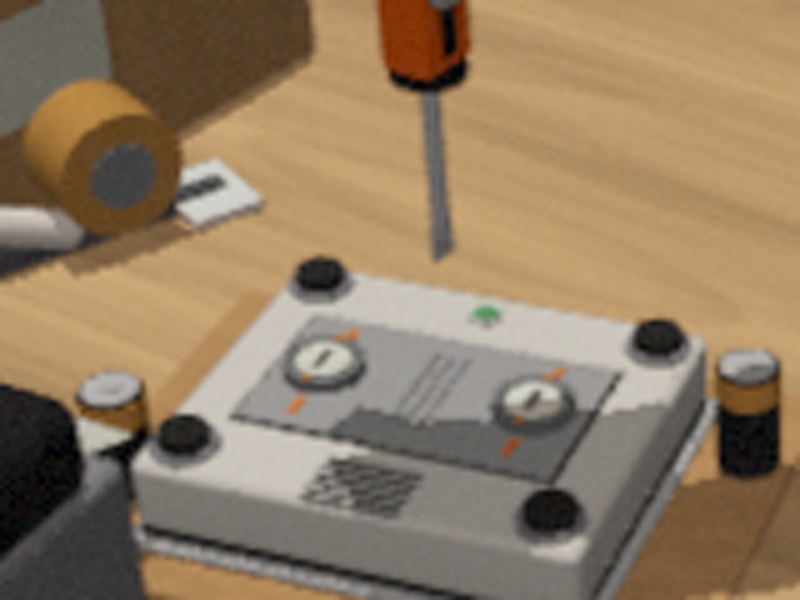

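View pics/w12.png

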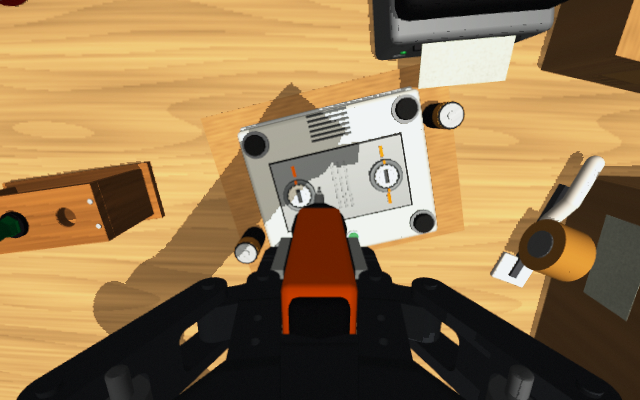

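The slot is parallel to the marks (9.5° against 10.0° in the image) and the head is flush, with the home screw unchanged. Next I'll locate the empty hole, seen at (66,216), and go above it.

```bash
python3 - <<'E'
from h import *
im,d=robot.camera('scene');c=cal("scene")
u,v=proj(c,[[.5447,.1404,.112]])[0].astype(int);print(u,v)
cv2.imwrite("pics/hole_s.png",cv2.resize(im[v-25:v+25,u-35:u+35],None,fx=8,fy=8,interpolation=cv2.INTER_CUBIC)[:,:,::-1])
w=cal("wrist");im,d=robot.camera("wrist")
print(proj(w,[[.5447,.1404,.112]]))
cv2.imwrite("pics/hole_w.png",cv2.resize(im[190:240,31:101],None,fx=8,fy=8,interpolation=cv2.INTER_CUBIC)[:,:,::-1])
print(onplane(w,[[66,216]],.112))
E
```

```text
383 226
[[ 60.21272421 219.69717985]]
[[0.54938106 0.13223061 0.112     ]]
```

View pics/hole_s.png

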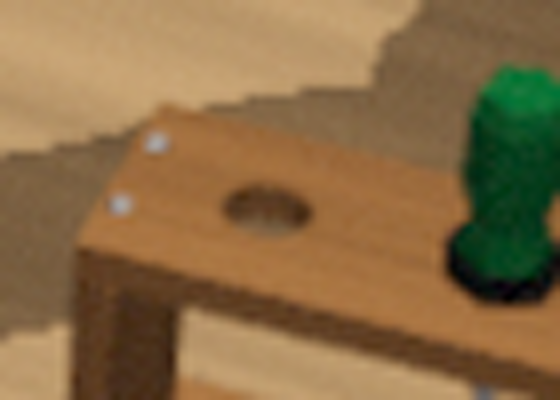

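View pics/hole_w.png

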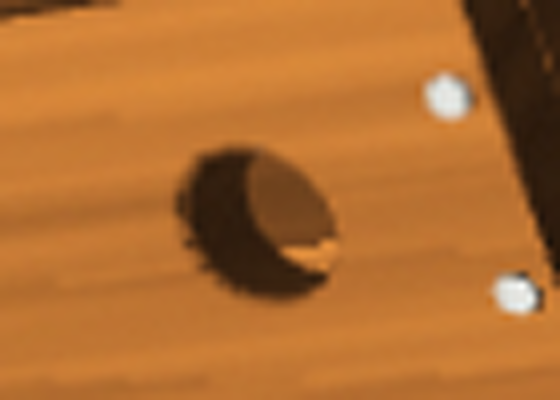

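```bash
python3 - <<'E'
from h import *
print(onplane(cal("wrist"),[[62.8,217.4]],.112),onplane(cal("scene"),[[381.1,226.8]],.112))
plan([.549,.08,.355],-89)
E
```

```text
[[0.54760209 0.13670246 0.112     ]] [[0.54774695 0.13724809 0.112     ]]
clock 15.6 pos [ 0.5923 -0.1596  0.3589] shift cm (tool now) [  0.38  -3.95 -24.03] shift cm (target tool) [  0.39  -3.91 -24.03] turn [-0.1   0.02  0.02] w 0.29575509332833283 j [-0.49  0.62  1.04  1.62 -0.56  1.23 -0.89] F [-0.5  0.4 -1.5]
```

```bash
python3 -m jog '[[0,-0.8,-4.5,0,0,0,255],[0,-0.8,-4.5,0,0,0,255],[0,-0.8,-4.5,0,0,0,255],[0,-0.8,-4.5,0,0,0,255],[0,-0.7,-4.5,0,0,0,255]]'
python3 -m jog '[[0,0,-1.5,0,0,0,255],[0,0,0,0,0,0,255],[0,0,0,0,0,0,255]]'
python3 - <<'E'
from h import *
plan([.5499,.1370,.355],-89)
im,d=robot.camera("wrist");w=cal("wrist")
cv2.imwrite("pics/w13.png",im[:,:,::-1])
u,v=proj(w,[[.5477,.137,.112]])[0].astype(int);print(u,v)
cv2.imwrite("pics/w13z.png",cv2.resize(im[v-35:v+35,u-50:u+50],None,fx=7,fy=7,interpolation=cv2.INTER_CUBIC)[:,:,::-1])
m=np.zeros(d.shape,bool);m[170:203,305:335]=1
P,uv=cloud(w,d,m);k=(P[:,2]>.135)&(P[:,2]<.22)
for q0 in np.unique(uv[k][:,1]): 
    q=k&(uv[:,1]==q0);print(q0,uv[q][:,0].min(),uv[q][:,0].max(),np.round(P[q].mean(0),4))
E
```

```text
clock: 16.1
tool_pos: [0.5491, 0.0668, 0.3591]
ee_rot: [[0.0, 1.0, 0.016], [0.0, 0.016, -1.0], [-1.0, 0.0, -0.0]]
ft_force: [0.8, -0.6, -1.4]
grip_width: 0.298
clock: 16.4
tool_pos: [0.5495, 0.0795, 0.3591]
ee_rot: [[0.0, 1.0, 0.017], [-0.001, 0.017, -1.0], [-1.0, 0.0, 0.001]]
ft_force: [0.2, 0.1, -2.1]
grip_width: 0.298
clock 16.4 pos [0.5495 0.0795 0.3591] shift cm (tool now) [ 0.41  0.13 -5.75] shift cm (target tool) [ 0.41  0.14 -5.75] turn [-0.05  0.06 -0.02] w 0.29816548173584184 j [-1.03  0.53  1.14  1.77 -0.52  1.18 -1.29] F [ 0.2  0.1 -2.1]
265 184
187 318 319 [0.5546 0.0789 0.153 ]
188 318 319 [0.5547 0.0789 0.1577]
189 318 319 [0.5545 0.0789 0.1611]
190 318 319 [0.5541 0.0789 0.1633]
191 317 320 [0.5537 0.0789 0.1654]
192 317 320 [0.5536 0.0789 0.1688]
193 316 321 [0.5526 0.0789 0.1688]
194 315 322 [0.5516 0.0789 0.1684]
195 315 322 [0.5516 0.0789 0.172 ]
196 314 323 [0.5513 0.0789 0.1743]
197 314 323 [0.5512 0.0789 0.1776]
198 314 323 [0.5514 0.0789 0.1814]
199 314 323 [0.5513 0.0789 0.1845]
200 314 323 [0.5513 0.0789 0.1877]
201 314 323 [0.5512 0.079  0.1906]
202 314 323 [0.5514 0.0789 0.1941]
```

View pics/w13z.png

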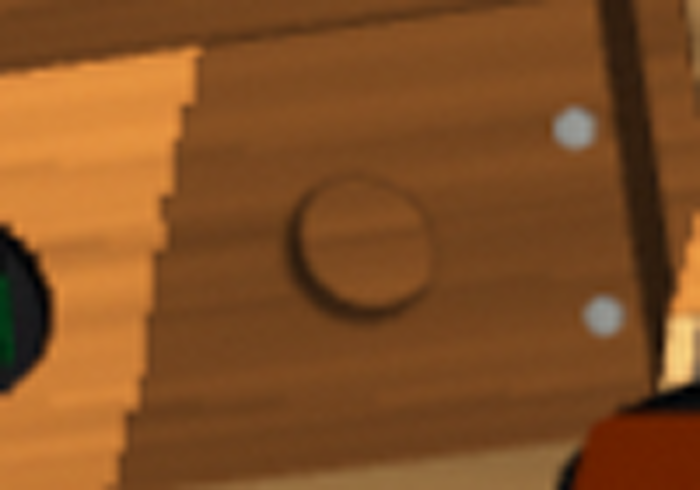

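View pics/w13.png

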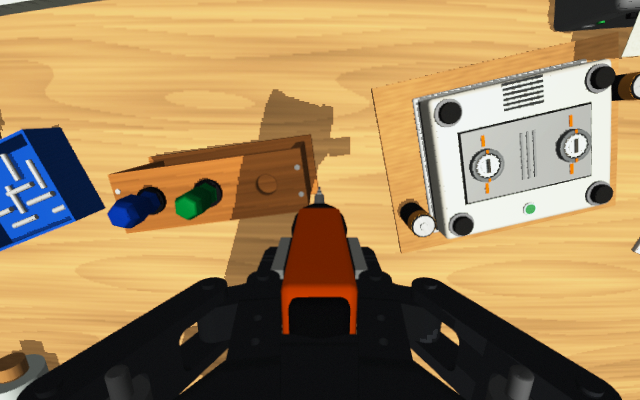

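The hole is at (266,184) in this view and the bit axis is measured again. Moving over the hole and starting down.

```bash
python3 -m jog '[[0,0.07,-2.9,0,0,0,255],[0,0.07,-2.85,0,0,0,255],[0,0,0,0,0,0,255],[0,0,0,0,0,0,255]]'
python3 - <<'E'
from h import *
plan([.5500,.1370,.355],-89)
im,d=robot.camera("wrist")
cv2.imwrite("pics/w14z.png",cv2.resize(im[150:230,270:370],None,fx=7,fy=7,interpolation=cv2.INTER_CUBIC)[:,:,::-1])
im,d=robot.camera("scene")
cv2.imwrite("pics/s14z.png",cv2.resize(im[150:310,320:480],None,fx=4,fy=4,interpolation=cv2.INTER_CUBIC)[:,:,::-1])
E
```

```text
clock: 16.85
tool_pos: [0.55, 0.1368, 0.3591]
ee_rot: [[0.0, 1.0, 0.016], [-0.001, 0.016, -1.0], [-1.0, 0.0, 0.001]]
ft_force: [0.9, -1.2, -1.0]
grip_width: 0.298
clock 16.85 pos [0.55   0.1368 0.3591] shift cm (tool now) [ 0.41 -0.   -0.02] shift cm (target tool) [ 0.41 -0.   -0.02] turn [-0.07  0.06 -0.02] w 0.29760231729901426 j [-1.11  0.56  1.13  1.75 -0.54  1.19 -1.38] F [ 0.9 -1.2 -1. ]
```

View pics/w14z.png

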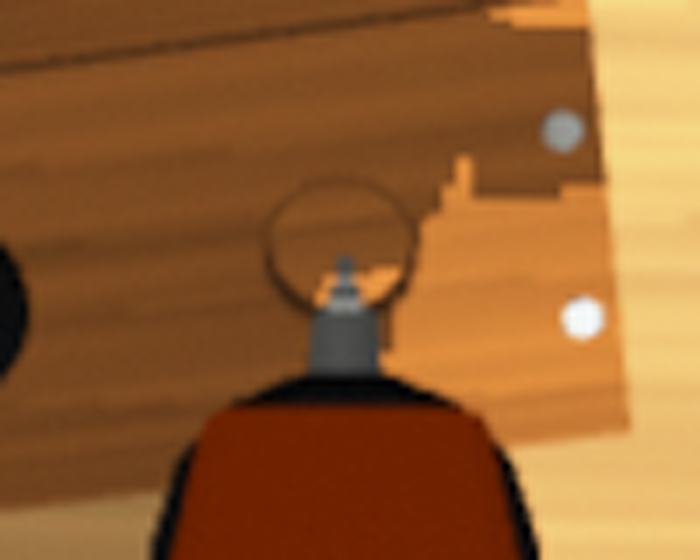

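View pics/s14z.png

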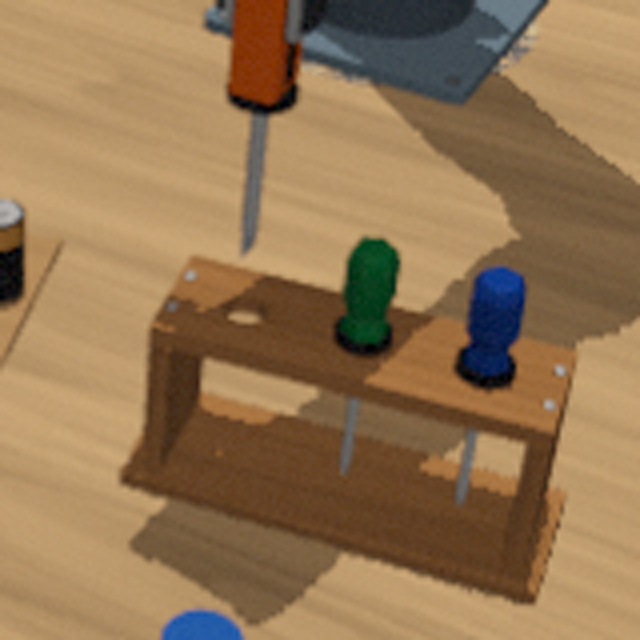

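The tip sits over the hole in both views. Lowering.

```bash
python3 -m jog '[[2,0,0,0,0,0,255],[1.5,0,0,0,0,0,255],[1,0,0,0,0,0,255],[1,0,0,0,0,0,255],[0,0,0,0,0,0,255]]'
python3 -c "
from h import *
plan([.5500,.1370,.224],-89)
im,d=robot.camera('wrist')
cv2.imwrite('pics/w15z.png',cv2.resize(im[150:230,270:370],None,fx=7,fy=7,interpolation=cv2.INTER_CUBIC)[:,:,::-1])"
```

```text
clock: 17.45
tool_pos: [0.5492, 0.138, 0.3028]
ee_rot: [[-0.002, 1.0, 0.017], [-0.001, 0.017, -1.0], [-1.0, -0.002, 0.001]]
ft_force: [-0.7, -0.4, -2.4]
grip_width: 0.297
clock 17.45 pos [0.5492 0.138  0.3028] shift cm (tool now) [7.88 0.1  0.1 ] shift cm (target tool) [7.88 0.08 0.1 ] turn [-0.    0.04  0.11] w 0.2968381736030494 j [-1.07  0.61  1.07  1.81 -0.6   1.09 -1.33] F [-0.7 -0.4 -2.4]
```

View pics/w15z.png

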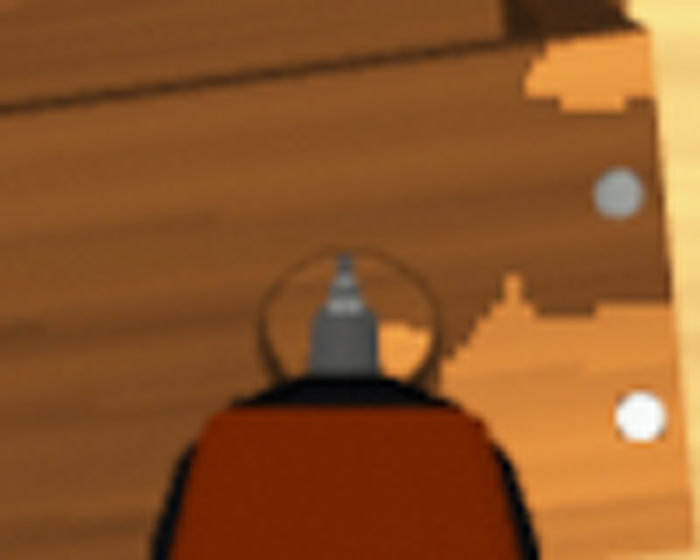

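The blade is in the hole with no contact force. Continuing down.

```bash
python3 -m jog '[[2,0,0,0,0,0,255],[2,0,0,0,0,0,255],[2,0,0,0,0,0,255],[1,0,0,0,0,0,255],[0,0,0,0,0,0,255]]'
python3 -m jog '[[0.2,0,0,0,0,0,255],[0.2,0,0,0,0,0,255],[0.2,0,0,0,0,0,255],[0,0,0,0,0,0,255],[0,0,0,0,0,0,255]]'
python3 -c "
from h import *
plan([.5500,.1370,.224],-89)"
```

```text
clock: 18.0
tool_pos: [0.5494, 0.1383, 0.2334]
ee_rot: [[-0.001, 1.0, 0.018], [-0.001, 0.018, -1.0], [-1.0, -0.001, 0.001]]
ft_force: [0.6, 0.5, -1.1]
grip_width: 0.3
clock: 18.5
tool_pos: [0.5498, 0.1384, 0.2282]
ee_rot: [[0.0, 1.0, 0.018], [0.0, 0.018, -1.0], [-1.0, 0.0, -0.0]]
ft_force: [-0.9, -0.4, -0.9]
grip_width: 0.301
clock 18.5 pos [0.5498 0.1384 0.2282] shift cm (tool now) [0.42 0.02 0.14] shift cm (target tool) [0.42 0.02 0.14] turn [ 0.03 -0.01 -0.02] w 0.30119709570266345 j [-1.    0.7   0.97  1.86 -0.7   0.96 -1.26] F [-0.9 -0.4 -0.9]
```

```bash
python3 -m jog '[[0.2,0,0,0,0,0,255],[0.1,0,0,0,0,0,255],[0.1,0,0,0,0,0,255],[0,0,0,0,0,0,255],[0,0,0,0,0,0,255]]'
python3 - <<'E'
from h import *
plan([.5500,.1370,.224],-89)
im,d=robot.camera("wrist")
cv2.imwrite("pics/w16.png",im[:,:,::-1])
im,d=robot.camera("scene")
cv2.imwrite("pics/s16z.png",cv2.resize(im[150:310,320:480],None,fx=4,fy=4,interpolation=cv2.INTER_CUBIC)[:,:,::-1])
E
```

```text
clock: 19.0
tool_pos: [0.5498, 0.1383, 0.2247]
ee_rot: [[-0.0, 1.0, 0.018], [0.001, 0.018, -1.0], [-1.0, -0.0, -0.001]]
ft_force: [-1.8, -0.2, 6.2]
grip_width: 0.299
clock 19.0 pos [0.5498 0.1383 0.2247] shift cm (tool now) [0.07 0.02 0.13] shift cm (target tool) [0.07 0.02 0.13] turn [ 0.02 -0.04  0.01] w 0.2990685403925902 j [-1.    0.7   0.97  1.87 -0.71  0.96 -1.26] F [-1.8 -0.2  6.2]
```

View pics/s16z.png

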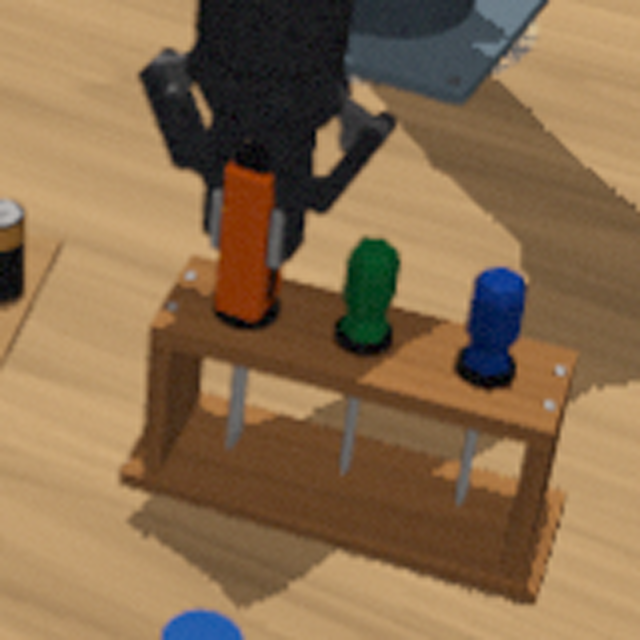

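View pics/w16.png

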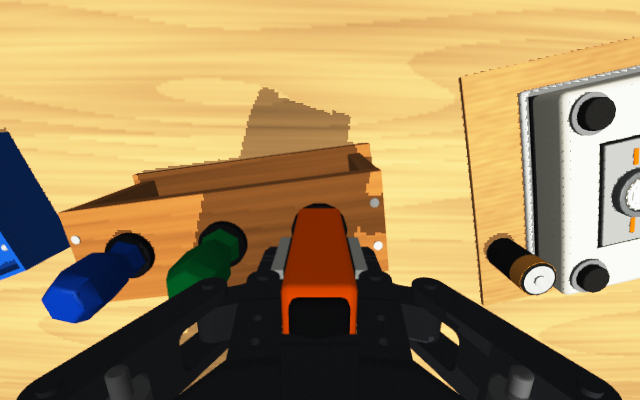

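The guard rests on the board with contact at TCP z = 0.2247, the same as at pick-up. I'll open partway, as before, and withdraw straight up.

```bash
python3 -m jog '[[-0.1,0,0,0,0,0,160],[0,0,0,0,0,0,130],[0,0,0,0,0,0,105],[0,0,0,0,0,0,105],[0,0,0,0,0,0,105]]'
python3 -m jog '[[-0.5,0,0,0,0,0,105],[-1.5,0,0,0,0,0,105],[-3,0,0,0,0,0,105],[-3,0,0,0,0,0,105],[-3,0,0,0,0,0,105]]'
python3 -m jog '[[-3,0,0,0,0,0,105],[0,-4,0,0,0,0,105],[0,-4,0,0,0,0,105],[0,-3,0,0,0,0,105],[0,0,0,0,0,0,105]]'
python3 - <<'E'
from h import *
plan([.5500,.1370,.224],-89)
c=cal("scene");im,d=robot.camera("scene")
cv2.imwrite("pics/s17.png",im[:,:,::-1])
cv2.imwrite("pics/s17z.png",cv2.resize(im[150:310,320:480],None,fx=4,fy=4,interpolation=cv2.INTER_CUBIC)[:,:,::-1])
c=cal("top");im,d=robot.camera("top");cv2.imwrite("pics/t17.png",im[:,:,::-1])
P,uv=cloud(c,d,np.ones(d.shape,bool))
Q=P[(P[:,2]>.205)&(P[:,2]<.225)&(abs(P[:,0]-.545)<.04)&(abs(P[:,1]-.138)<.04)]
if len(Q)>20: print(len(Q),cv2.minAreaRect(Q[:,:2].astype(np.float32)*1000),np.median(Q[:,2]))
for t in ["blue_driver_grip","green_driver_grip","cell_a_center","open_fastener","home_fastener"]:
    for r in robot.silhouettes(t,"top")[:2]:
        P,uv=cloud(c,d,r["pixels"]);print(t,round(r["p"],2),r["bbox"],np.round(np.median(P,0),4))
E
```

```text
clock: 19.6
tool_pos: [0.5497, 0.1383, 0.2249]
ee_rot: [[0.0, 1.0, 0.018], [-0.0, 0.018, -1.0], [-1.0, 0.0, 0.0]]
ft_force: [-1.2, -0.2, -0.7]
grip_width: 0.586
clock: 20.1
tool_pos: [0.5498, 0.1379, 0.3374]
ee_rot: [[0.001, 1.0, 0.017], [0.0, 0.017, -1.0], [-1.0, 0.001, 0.0]]
ft_force: [-0.6, 0.1, 0.2]
grip_width: 0.591
clock: 20.6
tool_pos: [0.4367, 0.136, 0.3652]
ee_rot: [[-0.004, 1.0, 0.019], [0.005, 0.019, -1.0], [-1.0, -0.004, -0.005]]
ft_force: [1.4, 0.3, 0.5]
grip_width: 0.587
clock 20.6 pos [0.4367 0.136  0.3652] shift cm (tool now) [14.08 11.38  0.18] shift cm (target tool) [14.12 11.33  0.1 ] turn [ 0.08 -0.27  0.21] w 0.5872615676184222 j [-1.43  0.26  1.23  2.   -0.29  1.08 -1.62] F [1.4 0.3 0.5]
244 ((548.61865234375, 139.38169860839844), (33.49474334716797, 25.876312255859375), 0.8258753418922424) 0.2137168313500229
green_driver_grip 0.52 [210.9, 199.0, 15.4, 13.9] [0.5346 0.1967 0.1636]
cell_a_center 0.71 [340.1, 226.8, 11.9, 15.1] [ 0.483  -0.0568  0.0635]
open_fastener 0.84 [419.2, 170.8, 17.7, 26.3] [ 0.5938 -0.2381  0.0641]
home_fastener 0.62 [365.1, 188.0, 19.9, 18.9] [ 0.5651 -0.1286  0.0647]
```

View pics/s17z.png

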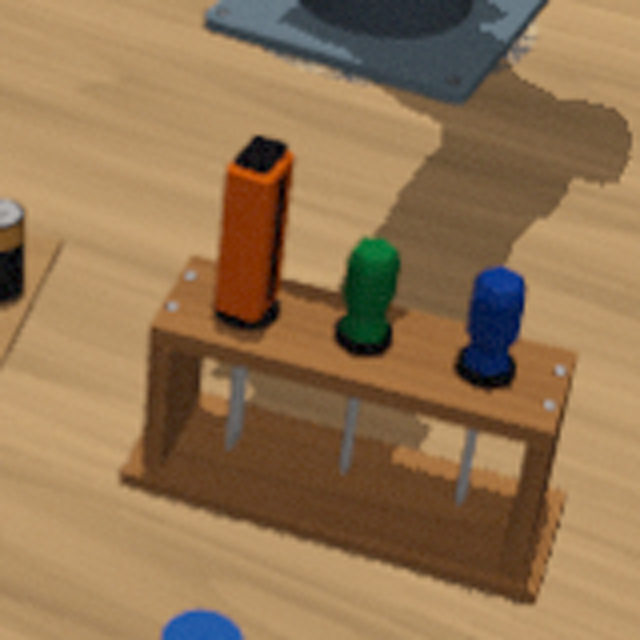

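View pics/t17.png

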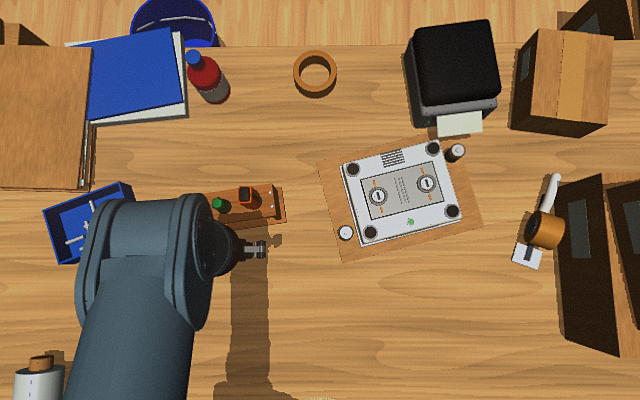

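The orange driver hangs upright on its guard, with its top at 0.214 m as at the start, and the arm is clear. The other tools and batteries are unmoved, and both slots line up with their marks at (427,184) and (377,197). Handing in.

```bash
python3 -m jog '[[0,0,0,0,0,0,105],[0,0,0,0,0,0,105]]'; python3 -c "
from bench import robot
robot.sign_off()"
```

```text
clock: 21.15
tool_pos: [0.4401, 0.136, 0.3649]
ee_rot: [[0.0, 1.0, 0.017], [-0.001, 0.017, -1.0], [-1.0, 0.0, 0.001]]
ft_force: [-0.1, -1.1, -0.1]
grip_width: 0.59
the job is handed in; nothing more can be done
```

The open screw is turned fully home and the orange screwdriver is back in its rack hole. I handed the job in at about 21 s; it reported no verdict.

- **Screw:** I seated the bit with about 10 N and turned it clockwise with the bit pressed in. The TCP sank 4.7 mm, against about 4.5 mm expected from the measured opening. At the stop the torque rose and the sinking stopped. Afterwards the slot and the marks agreed within about 0.5° in the wrist picture. The other screw still looked home.
- **Screwdriver:** it stands upright in the hole it came from, down on its guard. The handle top measured 0.214 m, the same as before pick-up.
- **Other things:** the green driver and one battery measured within 2 mm of where they started. The blue driver and the other battery I only checked by eye: both stood where they were in the last pictures. The network did not report the blue driver in the final top picture, because the arm covered it. The gripper is clear of everything.
- **Did not match expectation:** the bit had to turn about 25° past the marks, more than the roughly 12° of slot play I had calculated.

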